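# Blow off the returned battery packs and tip them into the tray

## Robot

A 6-joint arm with a two-finger parallel gripper is mounted at the origin on the work surface. World frame = base frame: x ahead of the robot, y to its left, z up, the work surface at z = 0. Lengths are in m, angles in rad, forces in N, time in s.
With the tool pointing down it reaches from about 0.3 to 0.875 m from the base axis. Payload 6.4 kg.
Tool frame: the origin (TCP) lies at the very end of the fingers, on their centre line; the grasp point (between the pads) lies 19 mm behind it; z points along the fingers, y is the direction in which the jaws open and shut (so a half turn about z gives the same grasp; the last joint's range is limited). The gripper opens to 85 mm and grips with 20 to 120 N. Pads are 22 mm wide; open, the fingers measure 114 mm over their backs; the gripper's body (76 mm by 85 mm) begins 54 mm behind the grasp point. The pads swing forward as they close: fully open they stand 13 mm farther back than shut.
Start: joints at [-1.386, 0.181, 1.607, -0, 1.354, -0.206], TCP at [0.219, -0.532, 0.231] pointing down, gripper open.
Joint ranges: [-2.99, 2.99], [-0.89, 2.07], [0.3, 2.58], [-1.14, 4.28], [0, 2.63], [-3.12, 3.12]. Speed limits (rad/s): [2.57, 2.57, 3.01, 3.14, 3.14, 3.14].

## Interface

Orientations are given as a unit quaternion [w, x, y, z].
In Python, from bench import * gives the robot as it stands.
- The arm moves only by the tool arm_command, never from a script. Its argument "motion" is text: rows parted by semicolons, each of 7 numbers parted by spaces: the shift along the tool's x, y, z in units of 0.2 m (1.0 is 0.2 m), then the turn, a rotation vector about the tool's x, y, z in units of 60 degrees (1.0 is 60 degrees), then the opening, from 0 (shut) to 1 (fully open). In form: tx ty tz ax ay az grip; .... A call has 1 to 10 rows; each row shifts and turns the pose as measured when the row begins, along the tool's axes as they then stand; what a row does not reach is not made up. A row lasts 1/12 s, in which the tool goes at most 41.7 mm and 7.16 degrees, less where a joint would pass 70% of its speed; a pose out of reach is approached as far as the arm can. A call with a number of a shift or a turn outside -1 to 1 is refused whole. A call with a gripper value outside its range is refused whole. The fingers move at their own pace and stop on an object; the grip force is fixed at half the most. Time passes only in rows, so rows that do not move let the fingers close. It gives the time, the measured TCP pose, the force and the opening at its end, in the units of the state.
- get_obs(): the state, without advancing time (a new reading comes with each control period).
- camera(name): name is "scene" or "top"; returns a dict with "img" (400x640x3 uint8, red, green, blue), "intrinsics" (3x3 intrinsics, pixels), "pose" (4x4, takes a point from camera to world coordinates). Camera axes: x right, y down, z forward; pixel columns grow to the right and rows downward; lengths in m; the calibration is good to about 2 mm. A picture is of the moment at which its call begins. There is no depth.
- hand_in(): hands the job in, once; it reports no verdict.
Trained networks look in the newest picture that a camera, given by its name, has taken for a name from the list of things; names that differ only in an ending like _2 or _b are one class to them, and where a whole thing is asked for, a point or a joint stands for the part that bears it (a point fixed in the world has none). Each returns a list of dicts, best first, with "conf" (0 to 1); they miss things now and then, are a little off and sometimes report something else, mostly with a low value. They report only what shows in the picture. A call takes as long as a camera call.
- search_frame(camera, target): "box" ([left, top, right, bottom] in pixels, round what is visible of it).
The state is a dict: "time_s": time; "q": joint angles; "dq": joint speeds; "joint_efforts": joint torques, N m; "eef_pos": TCP position; "eef_rot": TCP orientation; "wrist_force": force on the tool from outside, world axes, zero at the start; "torque": the same for the moment, N m; "opening": opening from 0.0 (shut) to 1.0 (fully open).
Only numpy, scipy, OpenCV 4.12 (cv2) and the standard library are available. Lean on these libraries where they do the work, as an engineer would, in place of code of your own. Each camera call takes 0.05 s, during which the arm holds its last target.

## Task

Load every battery pack lying on the mat into the flat scoop while it sits on its rest, carry the scoop level to the outlined square under the air canister's spout, set it down there and press the nozzle cap fully down and let it spring back. Then carry the loaded scoop level to the grey tray without spilling, tip all the packs out low over the tray, and put the empty scoop back flat on its rest the way round it was, leaving the lens and the camera where they stand.

Things in the scene. Friction and masses are not known exactly. Their poses are not given: they have to be found in the camera images.
- pack0_center (a point): battery pack, plain grey box with pale band and brass contacts on one end, 64 long (own x) x 30 wide (own y) x 26 high (own z) mm, about 60 g, lying flat; this is its centre, 13 mm above its underside. May be absent
- pack1_center (a point): battery pack, plain grey box with pale band and brass contacts on one end, 64 long (own x) x 30 wide (own y) x 26 high (own z) mm, about 60 g, lying flat; this is its centre, 13 mm above its underside. May be absent
- pack2_center (a point): battery pack, plain grey box with pale band and brass contacts on one end, 64 long (own x) x 30 wide (own y) x 26 high (own z) mm, about 60 g, lying flat; this is its centre, 13 mm above its underside. May be absent
- pack3_center (a point): battery pack, plain grey box with pale band and brass contacts on one end, 64 long (own x) x 30 wide (own y) x 26 high (own z) mm, about 60 g, lying flat; this is its centre, 13 mm above its underside. May be absent
- scoop: the flat scoop, bright metal with a black handle, about 200 g empty. Origin: centre of the pan's underside; own x runs from handle to open front, own z up. Pan 150 (x) x 136 (y) mm, floor 3 mm thick and slick (packs start to slide at about 13 to 19 degrees of tilt; tip by 40 degrees or more to empty it), 3 mm side walls 22 mm high, 3 mm rear wall 30 mm high, open front with no lip. Inside there is room for two rows of two packs, laid with their length along the scoop
- scoop_pan (a point): centre of the scoop's pan, on top of its floor (3 mm above the underside); axes as the scoop's
- scoop_lip (a point): middle of the pan's open front edge, 75 mm ahead of the pan's centre, 1.5 mm above the underside; axes as the scoop's
- scoop_grip (a point): point to grip on the scoop's handle, 117 mm behind the pan's centre (42 mm behind the rear wall), 44 mm above the underside. The handle is a straight upright bar along the scoop's x: 90 mm long (82 to 172 mm behind the pan's centre), 20 mm thick (y), 30 mm high (29 to 59 mm above the underside); pinch it across y
- rest_center (a point): centre of the top of the scoop's rest, a fixed black rubber pad 190 (x) x 170 (y) x 3 mm; the scoop's pan starts centred on it, the scoop's x along the pad's x
- blow_spot (a point): centre, on the bench, of the outlined 150 mm square under the spout, where the pan's centre goes; 115 mm from the canister's axis, which lies along this point's +x. With the scoop's x along this x, its handle points away from the canister
- nozzle_top (a point): centre of the top of the nozzle cap (34 mm across, flat) on the fixed, clamped air canister (54 mm across); 188 mm above the bench when released; its spout reaches 60 mm from the axis towards the outlined square, at its lowest 158 mm above the bench. Press straight down
- nozzle (a joint): how far the nozzle cap is pressed (m): 0 released, 0.008 fully down; sprung, about 2 N at first and 7 N fully down; a press counts from 0.0055
- tray_in (a point): centre of the inner floor (5 mm above the bench) of the fixed open grey tray, 220 (x) x 200 (y) mm outside, 45 mm high, walls 5 mm; the robot's side of the bench is towards -x, the canister lies to its -y side
- lens: bystander: black lens standing upright, 80 mm across, 125 mm high, origin under its centre
- camera: bystander: black camera body, 55 (x) x 135 (y) x 109 mm high, origin under its centre

How it is judged:
By the outcome, as a careful person would: the job done as asked, in the order asked, and still so for the second after the job is handed in, with the robot touching nothing.
Of pack0, pack1, pack2, pack3 only 2 to 4 are there at a start; the rules pass over those that are not, and their reading is None.
At some moment in a run one of pack0, pack1, pack2, pack3 may be knocked a few centimetres aside while the robot is not near it.
It also fails if it takes over 210 s, if anything falls off the work surface, if the arm or the gripper's body presses on something with over 40 N, if the wrist force passes 120 N, or if a joint passes its speed limit or range.

## Working session

There is one attempt and no reset: what is moved stays moved. The work goes in short steps, Python scripts to look and compute and a tool call to move; the robot and the scene stay as the last step left them, time stands still between calls to the robot, and variables do not carry over. Pictures are saved under pics/ and viewed, and the job is handed in when it is done.

Besides the shell and the picture viewer there is one more tool, called after "Emit:" as name(argument=value, ...) on one line, values as JSON. arm_command: Moves the arm, as the interface text tells. Shifts and turns lie within -1 to 1; 1 stands for 0.2 m of shift or 60 degrees of turn. Its arguments: {"type":"object","properties":{"motion":{"type":"string"}},"required":["motion"]}

```bash
ls; mkdir -p pics; python3 - <<'E'
from bench import *
import cv2
o=get_obs(); print(o)
for n in("scene","top"):
    c=camera(n); cv2.imwrite(f"pics/{n}0.png",c["img"][:,:,::-1]); print(n,c["intrinsics"],c["pose"])
E
```

```text
pics
{'time_s': 0.0, 'q': array([-1.38632110e+00,  1.81538360e-01,  1.60800126e+00, -2.45885636e-05,
        1.35378427e+00, -2.06317196e-01]), 'dq': array([ 2.46958796e-04,  1.15713168e-03, -2.13296805e-04,  6.77199578e-04,
        9.15736576e-05,  1.20303935e-04]), 'joint_efforts': array([-6.54406995e-04, -4.44873941e+01, -3.51337123e+01, -4.27032428e-04,
        8.91941978e-03,  5.74798278e-06]), 'eef_pos': array([ 0.21892725, -0.53110139,  0.23038891]), 'eef_rot': array([-8.65696845e-04,  9.80969936e-01,  1.94157757e-01, -2.54970410e-06]), 'wrist_force': array([ 0.36695884, -0.31267467, -0.37799163]), 'torque': array([-0.00354581, -0.01952241, -0.01261961]), 'opening': 1.003410601886396}
scene [[385.75383666   0.         322.62597414]
 [  0.         385.75383666 195.41178749]
 [  0.           0.           1.        ]] [[ 0.87522037  0.32731777 -0.35616343  1.0079523 ]
 [ 0.48355805 -0.61133341  0.62645277 -0.69428358]
 [-0.01268549 -0.72050992 -0.69332859  0.94548134]
 [ 0.          0.          0.          1.        ]]
top [[403.41095497   0.         326.77290266]
 [  0.         403.41095497 203.89377411]
 [  0.           0.           1.        ]] [[-1.13935125e-03 -9.88846481e-01  1.48934009e-01  4.48732755e-01]
 [-9.99962027e-01 -1.60169152e-04 -8.71319247e-03  3.48754681e-02]
 [ 8.63986435e-03 -1.48938281e-01 -9.88808749e-01  1.06616752e+00]
 [ 0.00000000e+00  0.00000000e+00  0.00000000e+00  1.00000000e+00]]
```

View pics/scene0.png

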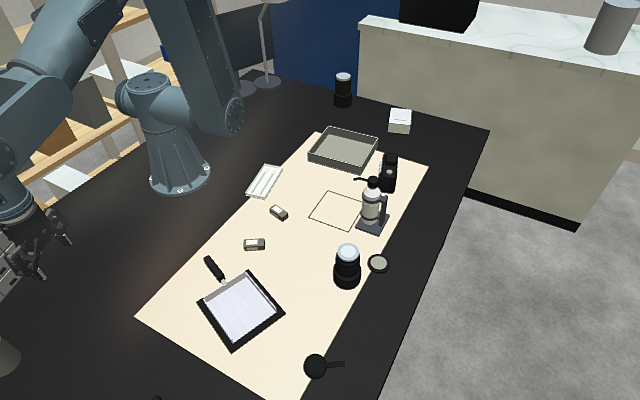

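View pics/top0.png

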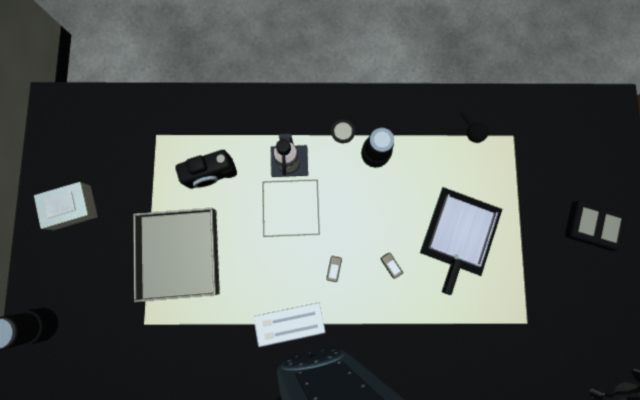

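```bash
cat > h.py <<'E'
from bench import *
import numpy as np, cv2
from scipy.spatial.transform import Rotation as R
def ray(c,u,v,z):
    K=c["intrinsics"];P=c["pose"]
    d=P[:3,:3]@np.linalg.inv(K)@np.array([u,v,1.]);o=P[:3,3]
    return (o+d*(z-o[2])/d[2])
def proj(c,p):
    P=np.linalg.inv(c["pose"]);p=np.atleast_2d(p)
    q=p@P[:3,:3].T+P[:3,3]; q=q@c["intrinsics"].T
    return q[:,:2]/q[:,2:]
def crop(c,n,x0,y0,w,h,s):
    cv2.imwrite(n,cv2.resize(c["img"][y0:y0+h,x0:x0+w,::-1],None,fx=s,fy=s,interpolation=cv2.INTER_CUBIC))
def rot():
    q=get_obs()["eef_rot"]; return R.from_quat([q[1],q[2],q[3],q[0]])
E
python3 - <<'E'
from h import *
c=camera("top")
crop(c,"pics/t1.png",310,235,110,60,7)
crop(c,"pics/t2.png",410,180,100,120,5)
crop(c,"pics/t3.png",230,120,110,130,4.5 and 4)
crop(c,"pics/t4.png",120,140,130,170,3)
c=camera("scene")
crop(c,"pics/s1.png",180,190,120,170,3)
for n in("pack0_center","scoop","nozzle_top","lens","camera"):
  for k in("top","scene"):
    print(n,k,[(np.round(d["box"]),round(d["conf"],2)) for d in search_frame(k,n)])
E
```

```text
pack0_center top []
pack0_center scene []
scoop top [(array([430., 196., 499., 293.]), 0.62)]
scoop scene [(array([202., 255., 275., 341.]), 0.9)]
nozzle_top top [(array([275., 140., 294., 175.]), 0.58), (array([133., 207., 218., 302.]), 0.55)]
nozzle_top scene [(array([355., 175., 377., 188.]), 0.66), (array([332., 244., 362., 288.]), 0.5)]
lens top [(array([359., 132., 392., 166.]), 0.6)]
lens scene [(array([332., 244., 362., 291.]), 0.78)]
camera top [(array([176., 149., 237., 188.]), 0.78)]
camera scene [(array([379., 154., 400., 193.]), 0.77)]
```

View pics/t1.png

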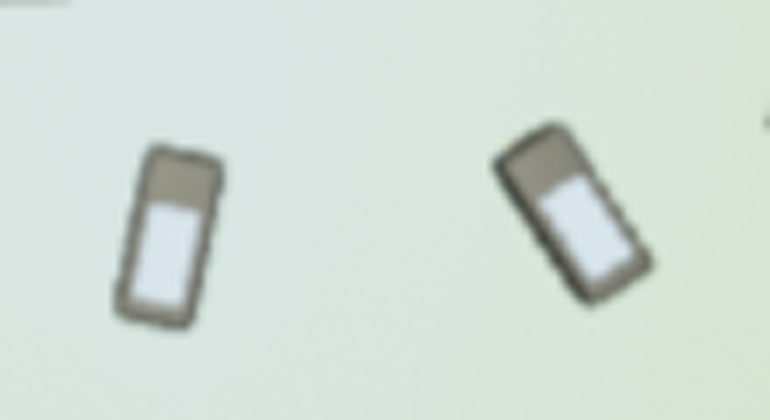

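View pics/t2.png

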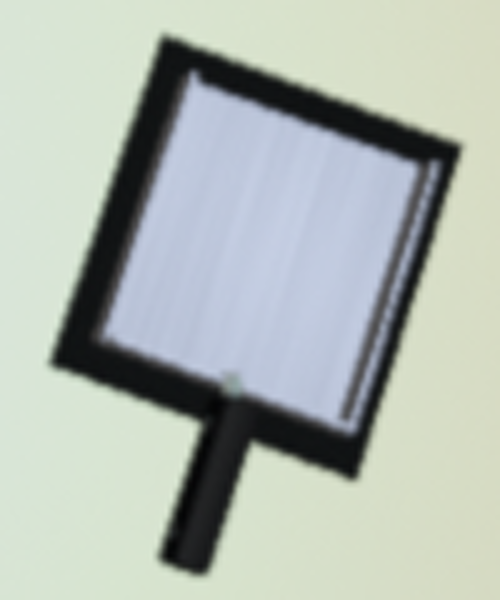

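View pics/t3.png

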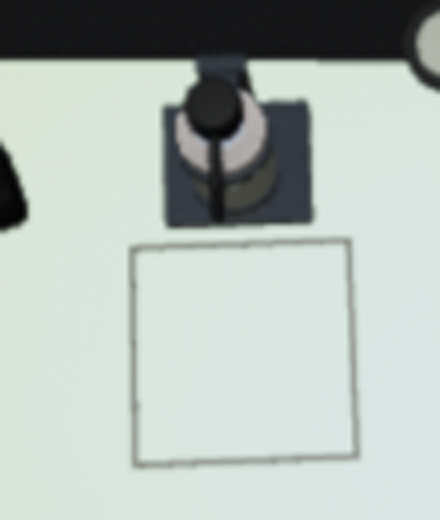

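View pics/t4.png

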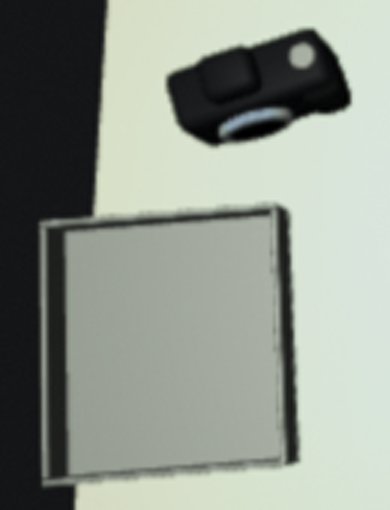

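View pics/s1.png

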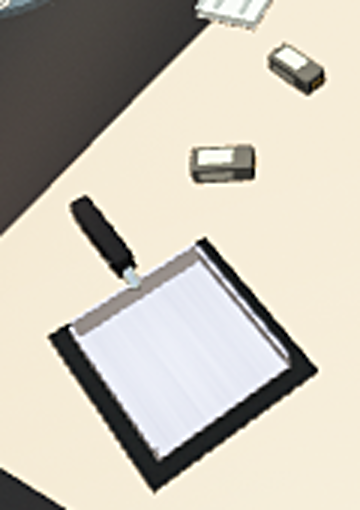

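```bash
cat >> h.py <<'E'
from scipy.optimize import minimize
def boxpts(x,y,yaw,z0=0,L=.064,W=.03,H=.026):
    p=np.array([[a*L/2,b*W/2,z] for a in(-1,1) for b in(-1,1) for z in(z0,z0+H)])
    c,s=np.cos(yaw),np.sin(yaw)
    return p@np.array([[c,s,0],[-s,c,0],[0,0,1]])+[x,y,0]
def fit(imgs,x,y,yaw,thr=25,z0=0):
    S=6;data=[]
    for c in imgs:
        pc=proj(c,boxpts(x,y,yaw,z0)).mean(0).astype(int);x0,y0=pc-20
        im=c["img"][y0:y0+40,x0:x0+40].astype(np.float32)
        big=cv2.resize(im,None,fx=S,fy=S,interpolation=cv2.INTER_CUBIC)
        bg=np.median(im.reshape(-1,3),0)
        m=(np.abs(big-bg).max(2)>thr).astype(np.uint8)
        n,l,st,ce=cv2.connectedComponentsWithStats(m)
        k=l[S*20-12:S*20+12,S*20-12:S*20+12];k=np.bincount(k[k>0]).argmax()
        cs,_=cv2.findContours((l==k).astype(np.uint8),cv2.RETR_EXTERNAL,cv2.CHAIN_APPROX_NONE)
        mm=np.zeros_like(m);cv2.drawContours(mm,cs,-1,1,-1)
        data.append((c,x0,y0,mm))
    def cost(p):
        t=0
        for c,x0,y0,m in data:
            q=((proj(c,boxpts(p[0],p[1],p[2],z0))-[x0,y0]+.5)*S-.5)
            h=cv2.convexHull((q*16).round().astype(np.int32))
            r=np.zeros_like(m);cv2.fillConvexPoly(r,h,1,cv2.LINE_8,4)
            t+=(r!=m).sum()/m.sum()
        return t
    r=minimize(cost,[x,y,yaw],method="Nelder-Mead",options=dict(initial_simplex=[[x,y,yaw],[x+.008,y,yaw],[x,y+.008,yaw],[x,y,yaw+.2]]))
    return r.x,r.fun
E
python3 - <<'E'
from h import *
t=camera("top");s=camera("scene")
def px(pts,s,x0,y0): return (np.array(pts,float)+.5)/s-.5+[x0,y0]
def show(n,pts,z):
    w=np.array([ray(t,u,v,z)[:2] for u,v in pts]);print(n,w.mean(0).round(4));
    for i in range(len(w)):
        d=w[(i+1)%len(w)]-w[i];print("  edge",np.linalg.norm(d).round(4),np.degrees(np.arctan2(d[1],d[0])).round(1), w[i].round(3))
show("pad",px([(163,37),(460,147),(355,478),(52,365)],5,410,180),.003)
show("pan",px([(185,75),(440,160),(355,437),(95,340)],5,410,180),.01)
show("sq",px([(131,248),(350,240),(358,458),(134,466)],4,230,120),0)
show("tray",px([(40,222),(281,207),(291,462),(43,485)],3,120,140),.045)
print("noz",ray(t,*px([(214,108)],4,230,120)[0],.188))
# lens
print("lens",ray(t,381,140,.125), "camera",ray(t,206,168,.1))
for nm,ctr in(("A",(170,237)),("B",(573,213))):
    u=px([ctr],7,310,235)[0];w=ray(t,*u,.013)
    for im in([t],[s],[t,s]):
        for y0 in([-.1] if nm=="A" else [.5]):
            print(nm,len(im),*[ (x[0].round(4),round(x[1],3)) for x in [fit(im,w[0],w[1],y0)]])
E
```

```text
pad [ 0.5377 -0.33  ]
  edge 0.1674 -110.9 [ 0.655 -0.285]
  edge 0.1863 159.1 [ 0.595 -0.441]
  edge 0.1667 69.4 [ 0.421 -0.375]
  edge 0.1872 -20.7 [ 0.48  -0.219]
pan [ 0.5387 -0.3336]
  edge 0.141 -108.9 [ 0.633 -0.294]
  edge 0.1546 159.7 [ 0.587 -0.427]
  edge 0.1424 69.4 [ 0.442 -0.373]
  edge 0.1503 -20.9 [ 0.492 -0.24 ]
sq [0.5993 0.1223]
  edge 0.1474 -87.8 [0.67  0.199]
  edge 0.1471 -177.8 [0.675 0.051]
  edge 0.1478 92.0 [0.529 0.046]
  edge 0.1467 2.1 [0.523 0.193]
tray [0.4764 0.408 ]
  edge 0.2034 -86.4 [0.577 0.518]
  edge 0.2127 -175.5 [0.59  0.315]
  edge 0.203 95.1 [0.378 0.298]
  edge 0.218 4.7 [0.36 0.5 ]
noz [0.71114515 0.12508805 0.188     ]
lens [ 0.74687958 -0.10483089  0.125     ] camera [0.68308629 0.32198567 0.1       ]
A 1 (array([ 0.439 ,  0.0079, -0.2105]), np.float64(0.094))
A 1 (array([ 0.438 ,  0.0067, -0.2538]), np.float64(0.056))
A 2 (array([ 0.4384,  0.0073, -0.2222]), np.float64(0.176))
B 1 (array([ 0.4475, -0.1403,  0.5737]), np.float64(0.054))
B 1 (array([ 0.4469, -0.1421,  0.5599]), np.float64(0.045))
B 2 (array([ 0.4469, -0.1414,  0.5678]), np.float64(0.129))
```

```bash
cat >> h.py <<'E'
from scipy.spatial.transform import Slerp
def Rt(yaw,pitch=0,roll=0):  # degrees; object frame yaw, pitch(+ = nose down); tool x=obj x, z=-obj z
    return R.from_euler("ZYX",[yaw,pitch,roll],degrees=True)*R.from_euler("x",180,degrees=True)
def grp(rows):
    return "; ".join(" ".join(f"{v:g}" for v in r) for r in rows)
def plan(wps,grip,step=.03,adeg=5,start=None):
    """wps: list of (xyz,Rot)"""
    o=get_obs();p=np.array(o["eef_pos"]);r=rot();rows=[]
    for P,Q in wps:
        P=np.array(P,float);d=np.linalg.norm(P-p);a=np.degrees((r.inv()*Q).magnitude())
        n=max(1,int(np.ceil(max(d/step,a/adeg))))
        sl=Slerp([0,1],R.concatenate([r,Q]))
        p0,r0=p,r
        for i in range(1,n+1):
            p1=p0+(P-p0)*i/n;r1=sl(i/n)
            sh=r.inv().apply(p1-p)/.2; av=(r.inv()*r1).as_rotvec()/np.radians(60)
            row=np.r_[sh,av].round(3)+0.
            rows.append(list(row)+[grip])
            p=p+r.apply(row[:3]*.2);r=r*R.from_rotvec(row[3:6]*np.radians(60))
    for i in range(0,len(rows),10):print(grp(rows[i:i+10]))
def st():
    o=get_obs();e=rot()*R.from_euler("x",180,degrees=True).inv()
    print("t",round(o["time_s"],2),"p",np.round(o["eef_pos"],4),"ypr",e.as_euler("ZYX",degrees=True).round(2),"F",np.round(o["wrist_force"],1),"M",np.round(o["torque"],2),"op",round(o["opening"],3),"q",np.round(o["q"],2))
E
python3 - <<'E'
from h import *
st()
plan([((.4469,-.1414,.2),Rt(32.5))],1)
E
```

```text
t 0.8 p [ 0.219  -0.5317  0.2313] ypr [22.39  0.   -0.  ] F [ 0.1 -0.3 -0.9] M [-0.06  0.02 -0.04] op 0.999 q [-1.39  0.18  1.61 -0.    1.35 -0.21]
0.112 -0.086 0.01 0 0 -0.011 1; 0.114 -0.084 0.01 0 0 -0.01 1; 0.114 -0.083 0.009 0 0 -0.011 1; 0.115 -0.082 0.01 0 0 -0.01 1; 0.116 -0.081 0.01 0 0 -0.011 1; 0.117 -0.079 0.01 0 0 -0.01 1; 0.117 -0.078 0.009 0 0 -0.011 1; 0.119 -0.077 0.01 0 0 -0.01 1; 0.119 -0.075 0.01 0 0 -0.011 1; 0.121 -0.074 0.01 0 0 -0.01 1
0.121 -0.073 0.01 0 0 -0.011 1; 0.121 -0.071 0.009 0 0 -0.01 1; 0.123 -0.07 0.01 0 0 -0.011 1; 0.123 -0.069 0.01 0 0 -0.01 1; 0.124 -0.068 0.01 0 0 -0.011 1; 0.125 -0.066 0.009 0 0 -0.011 1
```

Emit:
arm_command(motion="0.12 -0.08 0.01 0 0 -0.01 1; 0.12 -0.08 0.01 0 0 -0.01 1; 0.12 -0.08 0.01 0 0 -0.01 1; 0.12 -0.08 0.01 0 0 -0.01 1; 0.12 -0.08 0.01 0 0 -0.01 1; 0.12 -0.08 0.01 0 0 -0.01 1; 0.12 -0.08 0.01 0 0 -0.01 1; 0.12 -0.08 0.01 0 0 -0.01 1; 0.12 -0.08 0.01 0 0 -0.01 1; 0.12 -0.08 0.01 0 0 -0.01 1")

```text
time_s: 1.63
eef_pos: [0.3712, -0.281, 0.2108]
eef_rot: [0.003, 0.97, 0.242, -0.0]
wrist_force: [0.4, -0.1, 0.8]
opening: 1.0
```

```bash
python3 - <<'E'
from h import *
st()
plan([((.4469,-.1414,.15),Rt(32.5))],1)
E
```

```text
t 1.63 p [ 0.3712 -0.281   0.2108] ypr [28.07  0.1  -0.33] F [ 0.4 -0.1  0.8] M [-0.01 -0.02 -0.01] op 1.0 q [-0.9  -0.05  1.9  -0.    1.29  0.18]
0.11 -0.073 0.05 0.001 0 -0.012 1; 0.112 -0.072 0.05 0.001 0.001 -0.013 1; 0.112 -0.07 0.051 0.001 0 -0.012 1; 0.113 -0.069 0.05 0.001 0 -0.012 1; 0.114 -0.067 0.05 0.001 0.001 -0.013 1; 0.115 -0.066 0.051 0.001 0 -0.012 1
```

Emit:
arm_command(motion="0.11 -0.073 0.05 0.001 0 -0.012 1; 0.112 -0.072 0.05 0.001 0 -0.012 1; 0.112 -0.07 0.05 0.001 0 -0.012 1; 0.113 -0.069 0.05 0.001 0 -0.012 1; 0.114 -0.067 0.05 0.001 0 -0.013 1; 0.115 -0.066 0.05 0.001 0 -0.012 1; 0 0 0 0 0 0 1")

```text
time_s: 2.22
eef_pos: [0.4519, -0.1309, 0.1498]
eef_rot: [0.002, 0.959, 0.283, 0.001]
wrist_force: [0.4, 1.0, -0.5]
opening: 0.999
```

```bash
python3 - <<'E'
from h import *
st()
t=camera("top");s=camera("scene")
cv2.imwrite("pics/s2.png",s["img"][:,:,::-1])
cv2.imwrite("pics/t5.png",t["img"][:,:,::-1])
try: print(fit([s],.4469,-.1414,.5678))
except Exception as e: print(e)
print(fit([s],.4384,.0073,-.222))
plan([((.4467,-.1416,.06),Rt(32.5)),((.4467,-.1416,.006),Rt(32.5))],1)
E
```

```text
t 2.22 p [ 0.4519 -0.1309  0.1498] ypr [32.89 -0.05 -0.27] F [ 0.4  1.  -0.5] M [ 0.    0.03 -0.01] op 0.999 q [-0.53  0.04  1.94 -0.    1.16  0.46]
(array([ 0.44695945, -0.14218984,  0.55959452]), np.float64(0.0446481961331473))
(array([ 0.43850109,  0.00615639, -0.2516416 ]), np.float64(0.05770208439247585))
-0.01 0.004 0.114 0.002 0 0.001 1; -0.011 0.004 0.114 0.002 0 0.002 1; -0.01 0.004 0.115 0.001 0 0.001 1; -0.01 0.004 0.114 0.002 0 0.001 1; 0 0 0.135 0 0 0 1; -0.001 0 0.135 0 0 0 1
```

View pics/s2.png

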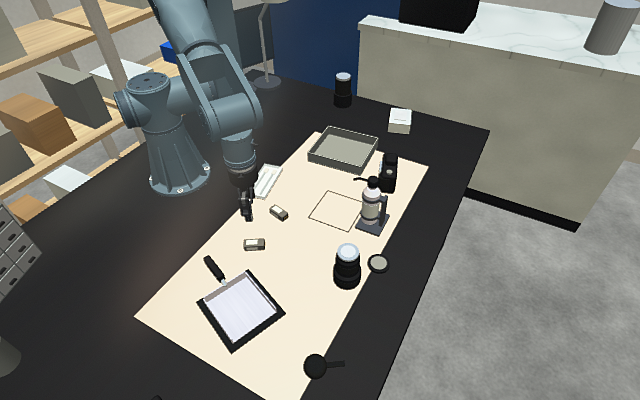

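Emit:
arm_command(motion="-0.012 0.005 0.11 0.002 0 0.001 1; -0.012 0.005 0.11 0.002 0 0.001 1; -0.012 0.005 0.11 0.001 0 0.001 1; -0.012 0.004 0.1 0.002 0 0.001 1; 0 0 0 0 0 0 1; 0 0 0 0 0 0 1")

```text
time_s: 2.82
eef_pos: [0.4489, -0.1515, 0.0684]
eef_rot: [0.006, 0.961, 0.278, 0.004]
wrist_force: [-0.6, -0.2, 0.6]
opening: 0.997
```

```bash
python3 - <<'E'
from h import *
st()
plan([((.4467,-.1416,.005),Rt(32.5))],1)
E
```

```text
t 2.82 p [ 0.4489 -0.1515  0.0684] ypr [32.3  -0.22 -0.73] F [-0.6 -0.2  0.6] M [-0.01 -0.05 -0.01] op 0.997 q [-0.58  0.17  1.99 -0.    0.97  0.43]
0.005 -0.017 0.106 0.004 -0.001 -0.001 1; 0.006 -0.017 0.105 0.004 -0.001 -0.001 1; 0.005 -0.017 0.106 0.004 -0.002 -0.001 1
```

Emit:
arm_command(motion="0.006 -0.018 0.08 0.004 -0.001 0 1; 0.006 -0.018 0.08 0.004 -0.001 0 1; 0.004 -0.014 0.05 0.003 -0.001 0 1; 0 0 0 0 0 0 1; 0 0 0 0 0 0 1")

```text
time_s: 3.23
eef_pos: [0.4508, -0.1472, 0.0322]
eef_rot: [0.005, 0.961, 0.276, 0.004]
wrist_force: [-0.1, -1.1, 0.3]
opening: 1.001
```

```bash
python3 - <<'E'
from h import *
st()
plan([((.4467,-.1416,.005),Rt(32.5))],1)
E
```

```text
t 3.23 p [ 0.4508 -0.1472  0.0322] ypr [32.05 -0.28 -0.65] F [-0.1 -1.1  0.3] M [-0.03  0.   -0.  ] op 1.001 q [-0.57  0.25  2.   -0.    0.89  0.45]
-0.003 -0.036 0.135 0.011 -0.005 -0.007 1
```

Emit:
arm_command(motion="-0.003 -0.036 0.03 0.01 -0.005 -0.007 1; 0 0 0 0 0 0 1; 0 0 0 0 0 0 1")

```text
time_s: 3.48
eef_pos: [0.448, -0.1424, 0.0284]
eef_rot: [0.002, 0.96, 0.28, 0.001]
wrist_force: [0.5, -1.4, 0.1]
opening: 1.0
```

```bash
python3 - <<'E'
from h import *
st()
plan([((.4467,-.1416,.005),Rt(32.5))],1)
E
```

```text
t 3.48 p [ 0.448  -0.1424  0.0284] ypr [32.51 -0.05 -0.24] F [ 0.5 -1.4  0.1] M [ 0.   -0.02 -0.01] op 1.0 q [-0.56  0.25  2.   -0.    0.88  0.44]
-0.003 -0.008 0.117 0.004 -0.001 0 1
```

Emit:
arm_command(motion="-0.002 -0.006 0.06 0.004 0 0 1; -0.002 -0.002 0.06 0 0 0 1; 0 0 0 0 0 0 1; 0 0 0 0 0 0 1")

```text
time_s: 3.82
eef_pos: [0.4478, -0.1421, 0.004]
eef_rot: [0.001, 0.96, 0.28, 0.002]
wrist_force: [-0.3, -0.8, -0.3]
opening: 1.001
```

```bash
python3 - <<'E'
from h import *
st()
plan([((.4467,-.1416,.004),Rt(32.5))],1)
E
```

```text
t 3.82 p [ 0.4478 -0.1421  0.004 ] ypr [32.55 -0.14 -0.16] F [-0.3 -0.8 -0.3] M [-0.01  0.02 -0.03] op 1.001 q [-0.56  0.3   2.01  0.    0.83  0.44]
-0.003 -0.005 0 0.003 -0.002 0.001 1
```

Emit:
arm_command(motion="0 0 0 0 0 0 0; 0 0 0 0 0 0 0; 0 0 0 0 0 0 0; 0 0 0 0 0 0 0; 0 0 0 0 0 0 0; 0 0 0 0 0 0 0; 0 0 0 0 0 0 0; 0 0 0 0 0 0 0; 0 0 0 0 0 0 0")

```text
time_s: 4.57
eef_pos: [0.4487, -0.1426, 0.0054]
eef_rot: [0.002, 0.96, 0.28, 0.002]
wrist_force: [0.3, -0.2, -0.6]
opening: 0.341
```

```bash
python3 - <<'E'
from h import *
st()
c=camera("scene");crop(c,"pics/s3.png",190,180,120,90,6)
E
```

```text
t 4.57 p [ 0.4487 -0.1426  0.0054] ypr [32.56 -0.19 -0.26] F [ 0.3 -0.2 -0.6] M [ 0.05  0.01 -0.02] op 0.341 q [-0.56  0.3   2.01  0.    0.83  0.44]
```

View pics/s3.png

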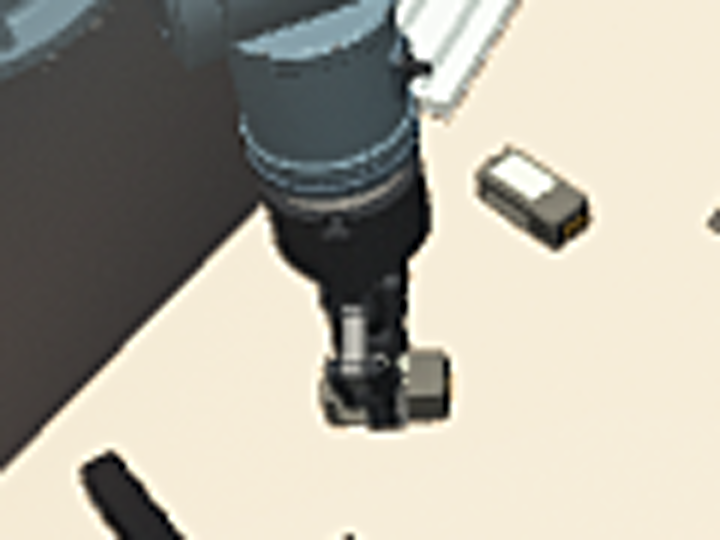

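```bash
cat >> h.py <<'E'
def scoop_lines(x,y,yaw,z=.003):
    c,s=np.cos(np.radians(yaw)),np.sin(np.radians(yaw))
    def W(p): p=np.atleast_2d(p).astype(float);return np.c_[x+c*p[:,0]-s*p[:,1],y+s*p[:,0]+c*p[:,1],z+p[:,2]]
    a,b=.075,.068
    P=[[(-a,-b,0),(a,-b,0),(a,b,0),(-a,b,0),(-a,-b,0)],[(-a,-b,.03),(-a,b,.03)],[(-a,b,.022),(a,b,.022)],[(-a,-b,.022),(a,-b,.022)],
       [(-.172,-.01,.059),(-.082,-.01,.059),(-.082,.01,.059),(-.172,.01,.059),(-.172,-.01,.059)]]
    return [W(p) for p in P]
def overlay(c,lines,n,x0,y0,w,h,s):
    im=cv2.resize(c["img"][y0:y0+h,x0:x0+w,::-1],None,fx=s,fy=s,interpolation=cv2.INTER_CUBIC)
    for L in lines:
        q=((proj(c,L)-[x0,y0]+.5)*s-.5).round().astype(np.int32)
        cv2.polylines(im,[q],False,(0,0,255),1)
    cv2.imwrite(n,im)
E
python3 - <<'E'
from h import *
L=scoop_lines(.5377,-.330,-20.8)
a=camera("top");overlay(a,L,"pics/o1.png",410,180,100,120,5)
b=camera("scene");overlay(b,L,"pics/o2.png",180,245,120,115,5)
i=cv2.imread("pics/o1.png");j=cv2.imread("pics/o2.png");H=600
cv2.imwrite("pics/o1.png",np.hstack([i[:575],j])[:, :1100][:,::1] if 0 else cv2.resize(np.hstack([i[:575],j]),(770,403)))
st();
E
```

```text
t 4.72 p [ 0.4487 -0.1426  0.0054] ypr [32.55 -0.19 -0.25] F [-0.6 -0.   0.1] M [0.01 0.04 0.06] op 0.338 q [-0.56  0.3   2.01  0.    0.83  0.44]
```

View pics/o1.png

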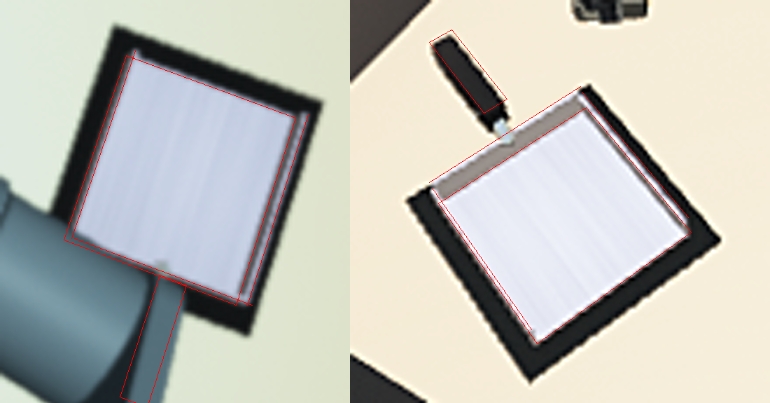

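```bash
python3 - <<'E'
from h import *
plan([((.4487,-.1426,.1),Rt(32.5)),((.5197,-.2945,.1),Rt(-20.8))],0)
E
```

```text
0 0.001 -0.118 0.001 -0.001 0 0; 0.001 0 -0.119 0.001 -0.001 0 0; 0 0 -0.118 0.001 0 0.001 0; 0 0 -0.118 0.001 -0.001 0 0; -0.01 0.076 0 0 0 0.081 0; -0.003 0.076 0 0 0 0.08 0; 0.003 0.076 0 0 0 0.081 0; 0.009 0.076 0 0 0 0.081 0; 0.016 0.074 0 0 0 0.081 0; 0.022 0.073 0 0 0 0.08 0
0.028 0.071 0 0 0 0.081 0; 0.034 0.068 0 0 0 0.081 0; 0.039 0.066 0 0 0 0.081 0; 0.045 0.061 0 0 0 0.08 0; 0.05 0.058 0 0 0 0.081 0
```

Emit:
arm_command(motion="0 0 -0.12 0 0 0 0; 0 0 -0.12 0 0 0 0; 0 0 -0.12 0 0 0 0; 0 0 -0.12 0 0 0 0; -0.01 0.076 0 0 0 0.08 0; 0 0.076 0 0 0 0.08 0; 0.003 0.076 0 0 0 0.08 0; 0.01 0.076 0 0 0 0.08 0; 0.016 0.074 0 0 0 0.08 0; 0.022 0.073 0 0 0 0.08 0")

```text
time_s: 5.55
eef_pos: [0.4861, -0.2241, 0.1046]
eef_rot: [-0.001, 1.0, 0.024, 0.0]
wrist_force: [0.2, -0.5, -0.7]
opening: 0.335
```

Emit:
arm_command(motion="0.028 0.07 0 0 0 0.08 0; 0.034 0.068 0 0 0 0.08 0; 0.04 0.066 0 0 0 0.08 0; 0.045 0.06 0 0 0 0.08 0; 0.05 0.058 0 0 0 0.08 0; 0 0 0 0 0 0 0; 0 0 0 0 0 0 0")

```text
time_s: 6.13
eef_pos: [0.5182, -0.299, 0.1026]
eef_rot: [-0.001, 0.98, -0.197, -0.001]
wrist_force: [-0.5, -0.1, -1.5]
opening: 0.335
```

```bash
python3 - <<'E'
from h import *
st()
plan([((.5197,-.2945,.05),Rt(-20.8))],0)
E
```

```text
t 6.13 p [ 0.5182 -0.299   0.1026] ypr [-22.72   0.11   0.1 ] F [-0.5 -0.1 -1.5] M [ 0.02 -0.02  0.01] op 0.335 q [-0.72  0.37  1.64  0.    1.13  1.24]
-0.001 -0.012 0.132 -0.001 0.001 -0.016 0; 0 -0.011 0.131 -0.001 0.001 -0.016 0
```

Emit:
arm_command(motion="-0.001 -0.012 0.13 0 0 -0.017 0; 0 -0.012 0.13 0 0 -0.017 0; 0 0 0 0 0 0 0; 0 0 0 0 0 0 0")

```text
time_s: 6.47
eef_pos: [0.5196, -0.2927, 0.0504]
eef_rot: [-0.001, 0.985, -0.175, -0.0]
wrist_force: [0.5, -0.7, -0.2]
opening: 0.338
```

```bash
python3 - <<'E'
from h import *
st()
plan([((.5197,-.2945,.013),Rt(-20.8))],0,step=.02)
E
```

```text
t 6.47 p [ 0.5196 -0.2927  0.0504] ypr [-20.18   0.06   0.1 ] F [ 0.5 -0.7 -0.2] M [ 0.04  0.   -0.01] op 0.338 q [-0.71  0.45  1.67  0.    1.03  1.21]
0.002 0.004 0.094 -0.001 0 0.005 0; 0.002 0.004 0.093 -0.001 0.001 0.005 0
```

Emit:
arm_command(motion="0.002 0.004 0.09 -0.001 0 0.005 0; 0.002 0.004 0.085 -0.001 0 0.005 0; 0 0 0.01 0 0 0 0; 0 0 0 0 0 0 0; 0 0 0 0 0 0 0")

```text
time_s: 6.88
eef_pos: [0.5214, -0.294, 0.0186]
eef_rot: [0.001, 0.984, -0.178, 0.001]
wrist_force: [0.4, 0.8, -0.5]
opening: 0.338
```

```bash
python3 - <<'E'
from h import *
st()
E
```

```text
t 6.88 p [ 0.5214 -0.294   0.0186] ypr [-20.54  -0.15  -0.09] F [ 0.4  0.8 -0.5] M [ 0.02 -0.01 -0.01] op 0.338 q [-0.71  0.5   1.67 -0.    0.97  1.22]
```

Emit:
arm_command(motion="0 0 0.02 0 0 0 0; 0 0 0.012 0 0 0 0; 0 0 0 0 0 0 0; 0 0 0 0 0 0 0")

```text
time_s: 7.22
eef_pos: [0.5236, -0.2955, 0.0162]
eef_rot: [0.003, 0.984, -0.178, 0.004]
wrist_force: [-0.3, 0.3, -1.0]
opening: 0.338
```

```bash
python3 - <<'E'
from h import *
st()
c=camera("scene");crop(c,"pics/s4.png",190,230,110,110,6);st()
E
```

```text
t 7.22 p [ 0.5236 -0.2955  0.0162] ypr [-20.48  -0.49  -0.21] F [-0.3  0.3 -1. ] M [ 0.04 -0.02  0.  ] op 0.338 q [-0.71  0.5   1.67 -0.    0.96  1.22]
t 7.27 p [ 0.5237 -0.2955  0.0162] ypr [-20.48  -0.5   -0.21] F [ 0.4  0.2 -0.3] M [ 0.01  0.07 -0.02] op 0.339 q [-0.71  0.5   1.67 -0.    0.96  1.22]
```

View pics/s4.png

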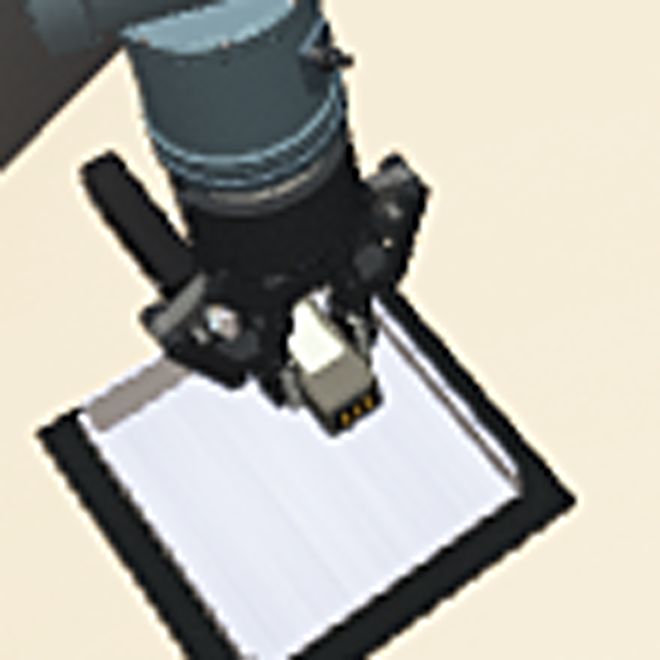

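Emit:
arm_command(motion="-0.01 0 0.03 0 0.006 0 0; 0 0 0.01 0 0 0 0; 0 0 0 0 0 0 0")

```text
time_s: 7.52
eef_pos: [0.523, -0.2961, 0.0111]
eef_rot: [0.004, 0.984, -0.177, 0.009]
wrist_force: [-0.2, -0.3, -1.3]
opening: 0.339
```

```bash
python3 - <<'E'
from h import *
st()
E
```

```text
t 7.52 p [ 0.523  -0.2961  0.0111] ypr [-20.45  -1.06  -0.3 ] F [-0.2 -0.3 -1.3] M [ 0.   -0.   -0.03] op 0.339 q [-0.71  0.51  1.68  0.    0.94  1.21]
```

Emit:
arm_command(motion="0 0 0 0 -0.015 0 0.48; 0 0 0 0 0 0 0.48; 0 0 0 0 0 0 0.48; 0 0 0 0 0 0 0.48; 0 0 0 0 0 0 0.48")

```text
time_s: 7.93
eef_pos: [0.5225, -0.2959, 0.0101]
eef_rot: [0.003, 0.984, -0.178, 0.0]
wrist_force: [-0.0, 0.5, 0.2]
opening: 0.479
```

```bash
python3 - <<'E'
from h import *
st()
plan([((.523,-.296,.14),Rt(-20.8))],.48)
E
```

```text
t 7.93 p [ 0.5225 -0.2959  0.0101] ypr [-20.46  -0.07  -0.28] F [-0.   0.5  0.2] M [-0.02  0.04 -0.  ] op 0.479 q [-0.71  0.52  1.67 -0.01  0.96  1.22]
0.001 0.001 -0.13 0.001 0 0.001 0.48; 0 0 -0.13 0.001 0 0.001 0.48; 0.001 0 -0.13 0.001 -0.001 0.001 0.48; 0.001 0 -0.13 0.001 0 0.001 0.48; 0 0 -0.13 0.001 0 0.002 0.48
```

Emit:
arm_command(motion="0 0 -0.1 0 0 0 0.48; 0 0 -0.13 0 0 0 0.48; 0 0 -0.13 0 0 0 0.48; 0 0 -0.13 0 0 0 0.48; 0 0 -0.1 0 0 0 1; 0 0 0 0 0 0 1")

```text
time_s: 8.43
eef_pos: [0.52, -0.2933, 0.1283]
eef_rot: [0.0, 0.984, -0.178, -0.004]
wrist_force: [0.3, -0.4, 0.6]
opening: 0.749
```

```bash
python3 - <<'E'
from h import *
st()
s=camera("scene")
print(fit([s],.4384,.0073,-.222))
crop(s,"pics/s5.png",180,190,120,150,4)
plan([((.4384,.0065,.13),Rt(-13.5))],1)
E
```

```text
t 8.43 p [ 0.52   -0.2933  0.1283] ypr [-20.48   0.42  -0.09] F [ 0.3 -0.4  0.6] M [ 0.02 -0.04 -0.04] op 0.749 q [-0.71  0.34  1.63 -0.    1.18  1.22]
(array([ 0.43786558,  0.00643747, -0.24267942]), np.float64(0.05895057807140135))
-0.082 -0.115 -0.001 0 0.001 -0.011 1; -0.081 -0.115 -0.001 0 0.001 -0.01 1; -0.079 -0.116 -0.001 0 0 -0.011 1; -0.079 -0.118 -0.001 0 0.001 -0.01 1; -0.077 -0.118 -0.001 0 0.001 -0.011 1; -0.075 -0.119 -0.002 0 0.001 -0.01 1; -0.075 -0.12 -0.001 0 0.001 -0.011 1; -0.073 -0.12 -0.001 0 0 -0.011 1; -0.071 -0.122 -0.002 0 0.001 -0.01 1; -0.071 -0.122 -0.001 0 0.001 -0.011 1
-0.069 -0.123 -0.002 0 0.001 -0.01 1
```

View pics/s5.png

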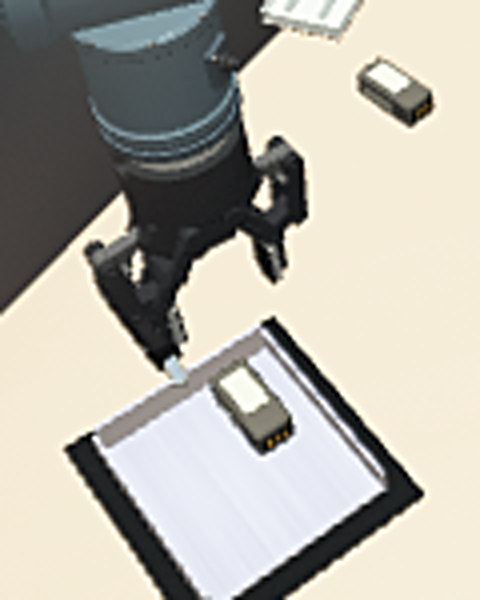

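Emit:
arm_command(motion="-0.082 -0.115 0 0 0 -0.011 1; -0.081 -0.115 0 0 0 -0.01 1; -0.079 -0.116 0 0 0 -0.011 1; -0.079 -0.118 0 0 0 -0.01 1; -0.077 -0.118 0 0 0 -0.011 1; -0.075 -0.119 0 0 0 -0.01 1; -0.075 -0.12 0 0 0 -0.011 1; -0.073 -0.12 0 0 0 -0.011 1; -0.07 -0.122 0 0 0 -0.01 1; -0.07 -0.122 0 0 0 -0.011 1")

```text
time_s: 9.32
eef_pos: [0.4361, -0.0124, 0.1153]
eef_rot: [-0.003, 0.992, -0.125, -0.012]
wrist_force: [1.3, 0.2, -0.1]
opening: 0.999
```

Emit:
arm_command(motion="-0.05 -0.07 0.03 0 0 0 1; 0 0 0 0 0 0 1; 0 0 0 0 0 0 1; 0 0 0 0 0 0 1")

```text
time_s: 9.65
eef_pos: [0.4239, 0.0098, 0.1048]
eef_rot: [-0.004, 0.992, -0.122, -0.016]
wrist_force: [-0.5, -0.9, -0.5]
opening: 1.001
```

```bash
python3 - <<'E'
from h import *
s=camera("scene")
print(fit([s],.4384,.0073,-.222))
st()
plan([((.4382,.0065,.05),Rt(-13.3))],1)
E
```

```text
(array([ 0.43792485,  0.00666964, -0.25595725]), np.float64(0.056579783852511126))
t 9.7 p [0.4241 0.0094 0.1049] ypr [-14.02   1.88   0.18] F [-0.1 -0.3  0.4] M [-0.05 -0.03 -0.02] op 1.005 q [-0.26  0.03  2.06  0.    1.09  1.55]
0.04 -0.001 0.136 -0.002 0.016 -0.006 1; 0.039 -0.001 0.137 -0.001 0.015 -0.006 1
```

Emit:
arm_command(motion="0.04 -0.001 0.1 -0.002 0.016 -0.006 1; 0.04 -0.001 0.1 -0.002 0.016 -0.006 1; 0 0 0 0 0 0 1; 0 0 0 0 0 0 1")

```text
time_s: 10.03
eef_pos: [0.4425, 0.0018, 0.0646]
eef_rot: [0.001, 0.993, -0.118, 0.003]
wrist_force: [0.3, -0.9, 0.1]
opening: 1.0
```

```bash
python3 - <<'E'
from h import *
st()
plan([((.4382,.0067,.035),Rt(-13.3))],1)
E
```

```text
t 10.03 p [0.4425 0.0018 0.0646] ypr [-13.57  -0.32  -0.11] F [ 0.3 -0.9  0.1] M [ 0.01  0.02 -0.01] op 1.0 q [-0.26  0.12  2.06 -0.    0.95  1.54]
-0.014 -0.01 0.074 0.001 -0.003 -0.002 1; -0.013 -0.009 0.074 0.001 -0.002 -0.003 1
```

Emit:
arm_command(motion="-0.014 -0.013 0.074 0.001 -0.003 0 1; -0.014 -0.014 0.074 0.001 -0.003 0 1; 0 0 0 0 0 0 1; 0 0 0 0 0 0 1")

```text
time_s: 10.37
eef_pos: [0.441, 0.0052, 0.0377]
eef_rot: [0.0, 0.993, -0.12, 0.001]
wrist_force: [1.0, -0.2, 0.8]
opening: 1.0
```

```bash
python3 - <<'E'
from h import *
st()
plan([((.4382,.0067,.004),Rt(-13.3))],1)
E
```

```text
t 10.37 p [0.441  0.0052 0.0377] ypr [-1.383e+01 -8.000e-02 -1.000e-02] F [ 1.  -0.2  0.8] M [ 0.02 -0.02  0.  ] op 1.0 q [-0.26  0.18  2.07 -0.    0.89  1.55]
-0.008 -0.002 0.084 0 -0.001 -0.004 1; -0.007 -0.002 0.084 0 0 -0.005 1
```

Emit:
arm_command(motion="-0.008 -0.003 0.084 0 0 -0.004 1; -0.008 -0.002 0.084 0 0 -0.004 1; 0 0 0 0 0 0 1; 0 0 0 0 0 0 1")

```text
time_s: 10.7
eef_pos: [0.4428, 0.0045, 0.0088]
eef_rot: [0.001, 0.993, -0.117, 0.004]
wrist_force: [0.7, -0.1, -0.7]
opening: 1.002
```

```bash
python3 - <<'E'
from h import *
st()
E
```

```text
t 10.7 p [0.4428 0.0045 0.0088] ypr [-13.43  -0.51  -0.04] F [ 0.7 -0.1 -0.7] M [-0.01  0.03  0.04] op 1.002 q [-0.26  0.24  2.08 -0.    0.82  1.55]
```

Emit:
arm_command(motion="-0.02 -0.008 0.02 0 -0.008 0 1; -0.006 -0.002 0.008 0 -0.002 0 1; 0 0 0 0 0 0 1; 0 0 0 0 0 0 0; 0 0 0 0 0 0 0; 0 0 0 0 0 0 0; 0 0 0 0 0 0 0; 0 0 0 0 0 0 0; 0 0 0 0 0 0 0; 0 0 0 0 0 0 0")

```text
time_s: 11.53
eef_pos: [0.4421, 0.0066, 0.0084]
eef_rot: [0.001, 0.993, -0.117, 0.003]
wrist_force: [0.6, -0.2, 0.5]
opening: 0.339
```

Emit:
arm_command(motion="0 0 0 0 0 0 0; 0 0 0 0 0 0 0")

```text
time_s: 11.7
eef_pos: [0.4419, 0.0067, 0.0082]
eef_rot: [0.001, 0.993, -0.117, 0.003]
wrist_force: [-0.2, -0.6, -0.2]
opening: 0.337
```

```bash
python3 - <<'E'
from h import *
st()
# place local (-.030,-.026)
c,s=np.cos(np.radians(-20.8)),np.sin(np.radians(-20.8))
l=(-.033,-.026);T=(.5383+c*l[0]-s*l[1],-.3305+s*l[0]+c*l[1]);print(T)
o=get_obs()["eef_pos"]
plan([((o[0],o[1],.1),Rt(-13.4)),((*T,.1),Rt(-20.8))],0)
E
```

```text
t 11.7 p [0.4419 0.0067 0.0082] ypr [-13.44  -0.3   -0.05] F [-0.2 -0.6 -0.2] M [-0.03  0.06  0.03] op 0.337 q [-0.25  0.24  2.08 -0.    0.82  1.55]
(np.float64(0.4982179716563199), np.float64(-0.34308693782682786))
0.001 0 -0.115 0 -0.001 0 0; 0 0 -0.115 0 -0.001 0 0; 0 0 -0.114 0.001 -0.002 -0.001 0; 0.001 0 -0.115 0 -0.001 0 0; 0.057 0.136 0 0 0 0.01 0; 0.057 0.136 0 0 0 0.011 0; 0.06 0.135 0 0 0 0.01 0; 0.061 0.135 0 0 0 0.01 0; 0.062 0.134 0 0 0 0.011 0; 0.064 0.133 0 0 0 0.01 0
0.065 0.132 0 0 0 0.01 0; 0.067 0.132 0 0 0 0.01 0; 0.068 0.131 0 0 0 0.011 0; 0.07 0.13 0 0 0 0.01 0; 0.07 0.13 0 0 0 0.01 0; 0.073 0.128 0 0 0 0.011 0
```

Emit:
arm_command(motion="0 0 -0.12 0 0 0 0; 0 0 -0.12 0 0 0 0; 0 0 -0.12 0 0 0 0; 0 0 -0.12 0 0 0 0; 0.057 0.136 0 0 0 0.01 0; 0.057 0.136 0 0 0 0.011 0; 0.06 0.135 0 0 0 0.01 0; 0.061 0.135 0 0 0 0.01 0; 0.062 0.134 0 0 0 0.011 0; 0.064 0.133 0 0 0 0.01 0")

```text
time_s: 12.53
eef_pos: [0.4668, -0.1687, 0.1067]
eef_rot: [-0.0, 0.989, -0.146, -0.001]
wrist_force: [0.8, 0.8, -0.2]
opening: 0.339
```

Emit:
arm_command(motion="0.065 0.132 0 0 0 0.01 0; 0.067 0.132 0 0 0 0.01 0; 0.068 0.131 0 0 0 0.011 0; 0.07 0.13 0 0 0 0.01 0; 0.07 0.13 0 0 0 0.01 0; 0 0 0 0 0 0 0; 0 0 0 0 0 0 0; 0 0 0 0 0 0 0")

```text
time_s: 13.2
eef_pos: [0.4895, -0.3279, 0.1041]
eef_rot: [-0.0, 0.984, -0.177, -0.001]
wrist_force: [-1.1, -0.1, -0.7]
opening: 0.333
```

```bash
python3 - <<'E'
from h import *
st()
c,s=np.cos(np.radians(-20.8)),np.sin(np.radians(-20.8))
l=(-.028,-.026);T=(.5383+c*l[0]-s*l[1],-.3305+s*l[0]+c*l[1]);print(T)
plan([((*T,.06),Rt(-20.8))],0)
E
```

```text
t 13.2 p [ 0.4895 -0.3279  0.1041] ypr [-20.4    0.16  -0.03] F [-1.1 -0.1 -0.7] M [0.05 0.   0.02] op 0.333 q [-0.79  0.36  1.67 -0.    1.12  1.14]
(np.float64(0.5028921000383), np.float64(-0.34486247263886854))
0.047 0.028 0.11 0 0.001 0.003 0; 0.046 0.028 0.11 0 0.002 0.004 0
```

Emit:
arm_command(motion="0.05 0.03 0.06 0 0.002 0.003 0; 0.05 0.03 0.06 0 0.002 0.004 0; 0 0 0.05 0 0 0 0; 0 0 0 0 0 0 0; 0 0 0 0 0 0 0")

```text
time_s: 13.62
eef_pos: [0.5036, -0.3406, 0.0682]
eef_rot: [-0.001, 0.984, -0.179, -0.001]
wrist_force: [0.8, 0.5, -0.2]
opening: 0.336
```

```bash
python3 - <<'E'
from h import *
st()
c,s=np.cos(np.radians(-20.8)),np.sin(np.radians(-20.8))
l=(-.028,-.026);T=(.5383+c*l[0]-s*l[1],-.3305+s*l[0]+c*l[1]);print(T)
plan([((*T,.0145),Rt(-20.8))],0)
E
```

```text
t 13.62 p [ 0.5036 -0.3406  0.0682] ypr [-20.57   0.1    0.1 ] F [ 0.8  0.5 -0.2] M [0.05 0.   0.01] op 0.336 q [-0.79  0.44  1.63  0.    1.07  1.14]
(np.float64(0.5028921000383), np.float64(-0.34486247263886854))
0.002 0.011 0.134 -0.001 0.001 0.002 0; 0.003 0.01 0.134 -0.001 0.001 0.002 0
```

Emit:
arm_command(motion="0 0.015 0.08 0 0 0.002 0; 0 0.01 0.08 0 0 0.002 0; 0 0 0.05 0 0 0 0; 0 0 0 0 0 0 0; 0 0 0 0 0 0 0")

```text
time_s: 14.03
eef_pos: [0.5019, -0.3413, 0.0273]
eef_rot: [-0.001, 0.984, -0.178, -0.001]
wrist_force: [0.3, 0.3, -0.6]
opening: 0.334
```

```bash
python3 - <<'E'
from h import *
st()
c,s=np.cos(np.radians(-20.8)),np.sin(np.radians(-20.8))
l=(-.028,-.026);T=(.5383+c*l[0]-s*l[1],-.3305+s*l[0]+c*l[1])
plan([((*T,.0142),Rt(-20.8))],0)
E
```

```text
t 14.03 p [ 0.5019 -0.3413  0.0273] ypr [-20.56   0.09   0.11] F [ 0.3  0.3 -0.6] M [-0.01  0.01 -0.01] op 0.334 q [-0.79  0.5   1.64  0.    1.    1.14]
0.011 0.015 0.065 -0.002 0.001 0.004 0
```

Emit:
arm_command(motion="0.008 0.025 0.01 0 0 0.004 0; 0 0 0.03 0 0 0 0; 0 0 0.02 0 0 0 0; 0 0 0 0 0 0 0; 0 0 0 0 0 0 0")

```text
time_s: 14.45
eef_pos: [0.503, -0.3478, 0.0173]
eef_rot: [0.0, 0.984, -0.18, 0.001]
wrist_force: [-0.2, -0.4, -1.0]
opening: 0.336
```

```bash
python3 - <<'E'
from h import *
st()
c,s=np.cos(np.radians(-20.8)),np.sin(np.radians(-20.8))
l=(-.028,-.026);T=(.5383+c*l[0]-s*l[1],-.3305+s*l[0]+c*l[1])
plan([((*T,.0142),Rt(-20.8))],0)
E
```

```text
t 14.45 p [ 0.503  -0.3478  0.0173] ypr [-2.078e+01 -1.300e-01  1.000e-02] F [-0.2 -0.4 -1. ] M [ 0.03 -0.03  0.03] op 0.336 q [-0.8   0.52  1.64  0.    0.98  1.13]
-0.006 -0.013 0.015 0 -0.002 0 0
```

Emit:
arm_command(motion="0 -0.012 0.015 0 0 0 0; 0 0 0.012 0 0 0 0; 0 0 0 0 0 0 0; 0 0 0 0 0 0 0.46; 0 0 0 0 0 0 0.46; 0 0 0 0 0 0 0.46; 0 0 0 0 0 0 0.46; 0 0 0 0 0 0 0.46")

```text
time_s: 15.12
eef_pos: [0.5053, -0.3456, 0.0147]
eef_rot: [0.001, 0.984, -0.18, 0.002]
wrist_force: [0.5, -0.5, -1.3]
opening: 0.462
```

```bash
python3 - <<'E'
from h import *
st()
c=camera("scene");crop(c,"pics/s6.png",190,230,110,110,6)
E
```

```text
t 15.12 p [ 0.5053 -0.3456  0.0147] ypr [-2.076e+01 -2.400e-01 -2.000e-02] F [ 0.5 -0.5 -1.3] M [ 0.01  0.02 -0.02] op 0.462 q [-0.79  0.53  1.64  0.    0.97  1.14]
```

View pics/s6.png

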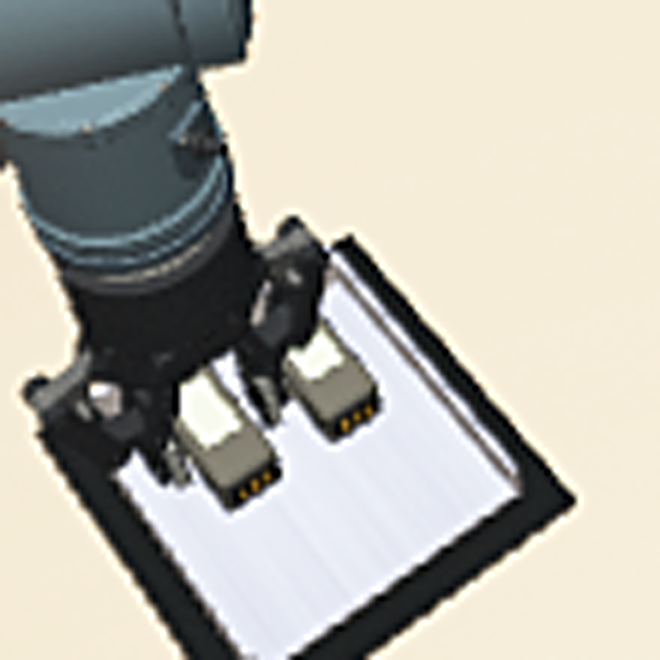

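Emit:
arm_command(motion="0 0 -0.1 0 0 0 0.46; 0 0 -0.13 0 0 0 0.46; 0 0 -0.13 0 0 0 0.46; 0 0 -0.13 0 0 0 0.46; 0 0 -0.1 0 0 0 1; 0 0 0 0 0 0 1")

```text
time_s: 15.67
eef_pos: [0.5027, -0.3436, 0.1336]
eef_rot: [-0.002, 0.984, -0.18, -0.002]
wrist_force: [1.4, -0.8, 0.8]
opening: 0.73
```

```bash
python3 - <<'E'
from h import *
st()
plan([((.4327,-.2904,.12),Rt(-20.8))],1)
c=camera("scene")
L=scoop_lines(.5383,-.3305,-20.8)
overlay(c,L,"pics/s7.png",190,190,120,160,4)
print([(np.round(d["box"]),round(d["conf"],2)) for d in search_frame("scene","pack0_center")])
E
```

```text
t 15.67 p [ 0.5027 -0.3436  0.1336] ypr [-20.79   0.21   0.19] F [ 1.4 -0.8  0.8] M [-0.06 -0.03 -0.01] op 0.73 q [-0.8   0.36  1.6   0.    1.19  1.14]
-0.14 -0.041 0.023 -0.001 0.001 0 1; -0.141 -0.042 0.023 -0.001 0.001 0 1; -0.14 -0.041 0.023 -0.001 0.002 0 1
[(array([235., 281., 252., 304.]), 0.31)]
```

View pics/s7.png

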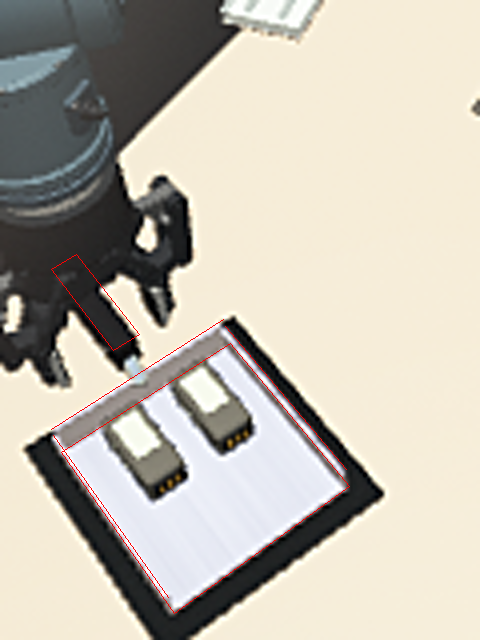

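Emit:
arm_command(motion="-0.14 -0.042 0.023 0 0 0 1; -0.14 -0.042 0.023 0 0 0 1; -0.14 -0.042 0.023 0 0 0 1; 0 0 0 0 0 0 1; 0 0 0 0 0 0 1; 0 0 0 0 0 0 1")

```text
time_s: 16.27
eef_pos: [0.4237, -0.2814, 0.1056]
eef_rot: [-0.008, 0.983, -0.181, -0.01]
wrist_force: [0.5, -0.2, 0.4]
opening: 0.998
```

```bash
python3 - <<'E'
from h import *
st()
plan([((.4327,-.2904,.07),Rt(-20.8))],1)
E
```

```text
t 16.27 p [ 0.4237 -0.2814  0.1056] ypr [-20.82   1.35   0.74] F [ 0.5 -0.2  0.4] M [-0.04 -0.   -0.02] op 0.998 q [-0.82  0.21  1.86  0.    1.11  1.11]
0.031 0.014 0.088 -0.006 0.011 0 1; 0.03 0.014 0.089 -0.006 0.011 0 1
```

Emit:
arm_command(motion="0.031 0.02 0.08 -0.006 0.012 0 1; 0.03 0.02 0.06 -0.006 0.012 0 1; 0 0 0 0 0 0 1; 0 0 0 0 0 0 1")

```text
time_s: 16.6
eef_pos: [0.4341, -0.2949, 0.0754]
eef_rot: [0.0, 0.984, -0.181, 0.001]
wrist_force: [0.6, -0.3, -0.5]
opening: 1.005
```

```bash
python3 - <<'E'
from h import *
st()
plan([((.4327,-.2904,.027),Rt(-20.8))],1)
E
```

```text
t 16.6 p [ 0.4341 -0.2949  0.0754] ypr [-2.084e+01 -1.500e-01 -1.000e-02] F [ 0.6 -0.3 -0.5] M [ 0.02 -0.03 -0.  ] op 1.005 q [-0.82  0.27  1.85  0.    1.02  1.11]
-0.008 -0.009 0.121 0 -0.001 0 1; -0.007 -0.01 0.121 0 -0.002 -0.001 1
```

Emit:
arm_command(motion="-0.004 -0.012 0.1 0 -0.001 0 1; -0.004 -0.01 0.1 0 -0.001 0 1; 0 0 0.02 0 0 0 1; 0 0 0 0 0 0 1; 0 0 0 0 0 0 1")

```text
time_s: 17.02
eef_pos: [0.4372, -0.293, 0.0331]
eef_rot: [0.001, 0.984, -0.181, 0.001]
wrist_force: [-0.0, 0.4, 0.4]
opening: 1.0
```

```bash
python3 - <<'E'
from h import *
st()
plan([((.4327,-.2904,.027),Rt(-20.8))],1)
E
```

```text
t 17.02 p [ 0.4372 -0.293   0.0331] ypr [-20.83  -0.18  -0.08] F [-0.   0.4  0.4] M [ 0.01 -0.02  0.04] op 1.0 q [-0.82  0.34  1.86  0.    0.93  1.12]
-0.026 -0.004 0.03 0.001 -0.003 -0.001 1
```

Emit:
arm_command(motion="-0.01 -0.005 0.025 0 -0.003 0 1; 0 0 0.008 0 0 0 1; 0 0 0 0 0 0 1; 0 0 0 0 0 0 0; 0 0 0 0 0 0 0; 0 0 0 0 0 0 0; 0 0 0 0 0 0 0; 0 0 0 0 0 0 0; 0 0 0 0 0 0 0; 0 0 0 0 0 0 0")

```text
time_s: 17.85
eef_pos: [0.4382, -0.294, 0.031]
eef_rot: [0.003, 0.984, -0.181, 0.003]
wrist_force: [1.0, -1.1, -0.6]
opening: 0.224
```

Emit:
arm_command(motion="0 0 0 0 0 0 0; 0 0 0 0 0 0 0; 0 0 0 0 0 0 0; 0 0 0 0 0 0 0")

```text
time_s: 18.18
eef_pos: [0.4381, -0.294, 0.0309]
eef_rot: [0.003, 0.983, -0.181, 0.003]
wrist_force: [-0.9, -0.8, 0.1]
opening: 0.226
```

```bash
python3 - <<'E'
from h import *
st()
c=camera("scene")
L=scoop_lines(.5383,-.3305,-20.8)
overlay(c,L,"pics/s8.png",190,190,120,160,4)
o=get_obs()["eef_pos"]
plan([((o[0],o[1],.08),Rt(-20.8))],0,step=.012)
E
```

```text
t 18.18 p [ 0.4381 -0.294   0.0309] ypr [-20.85  -0.38  -0.25] F [-0.9 -0.8  0.1] M [ 0.23 -0.06  0.05] op 0.226 q [-0.82  0.35  1.86 -0.    0.92  1.12]
0 0 -0.049 0.001 -0.001 0 0; 0.001 0 -0.049 0.001 -0.002 0 0; 0 0 -0.049 0.001 -0.001 0 0; 0 0.001 -0.049 0 -0.001 -0.001 0; 0 0 -0.049 0.001 -0.001 0 0
```

View pics/s8.png

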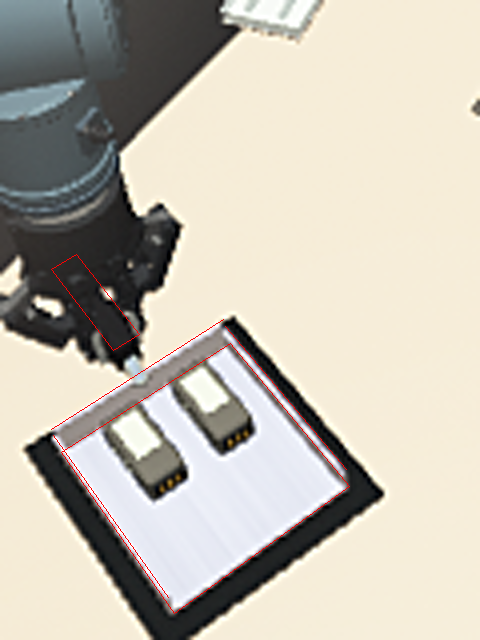

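Emit:
arm_command(motion="0 0 -0.03 0 0 0 0; 0 0 -0.04 0 0 0 0; 0 0 -0.05 0 0 0 0; 0 0 -0.05 0 0 0 0; 0 0 -0.03 0 0 0 0; 0 0 0 0 0 0 0; 0 0 0 0 0 0 0")

```text
time_s: 18.82
eef_pos: [0.4365, -0.2923, 0.0743]
eef_rot: [0.002, 0.984, -0.181, 0.001]
wrist_force: [-0.1, -0.1, -3.3]
opening: 0.224
```

```bash
cat >> h.py <<'E'
# scoop pose from tcp given nominal grip (tool frame offset measured at rest)
G0=(np.array([.4381,-.294,.0309]),Rt(-20.85,-.38,-.25)); S0=(np.array([.5383,-.3305,.003]),R.from_euler("Z",-20.8,degrees=True))
def scoop_now(p=None,r=None):
    if p is None: p=np.array(get_obs()["eef_pos"]);r=rot()
    t=G0[1].inv().apply(S0[0]-G0[0]);q=G0[1].inv()*S0[1]
    return p+r.apply(t),r*q
def tcp_for(sp,sr):
    t=G0[1].inv().apply(S0[0]-G0[0]);q=G0[1].inv()*S0[1]
    r=sr*q.inv();return sp-r.apply(t),r
def scoop_lines3(sp,sr):
    return [sr.apply(L-[0,0,0])+sp for L in scoop_lines(0,0,0,0)]
E
python3 - <<'E'
from h import *
st()
sp,sr=scoop_now();print(sp,sr.as_euler("ZYX",degrees=True))
c=camera("scene")
overlay(c,scoop_lines3(sp,sr),"pics/s9.png",180,150,140,180,4 if 0 else 3)
t=camera("top")
overlay(t,scoop_lines3(sp,sr),"pics/t9.png",400,170,120,140,4)
i,j=cv2.imread("pics/s9.png"),cv2.imread("pics/t9.png");h=max(i.shape[0],j.shape[0])
f=lambda k:cv2.copyMakeBorder(k,0,h-k.shape[0],0,0,cv2.BORDER_CONSTANT)
o=np.hstack([f(i),f(j)]);print(o.shape);cv2.imwrite("pics/st9.png",o[:, :800] if o.shape[1]<=900 else o)
E
```

```text
t 18.82 p [ 0.4365 -0.2923  0.0743] ypr [-20.81  -0.15  -0.19] F [-0.1 -0.1 -3.3] M [0.11 0.26 0.01] op 0.224 q [-0.82  0.27  1.85 -0.    1.02  1.12]
[ 0.53661181 -0.32861911  0.04598466] [-20.75650895   0.22953886   0.06385505]
(560, 900, 3)
```

View pics/s9.png

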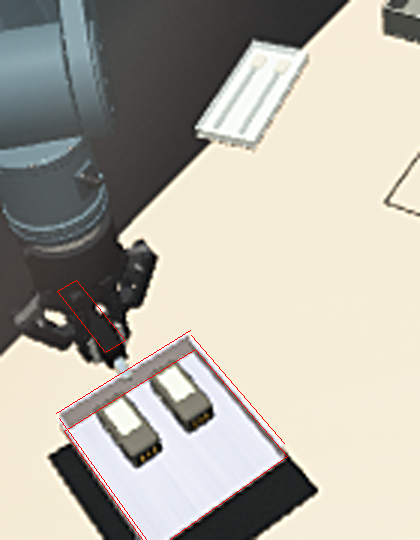

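View pics/t9.png

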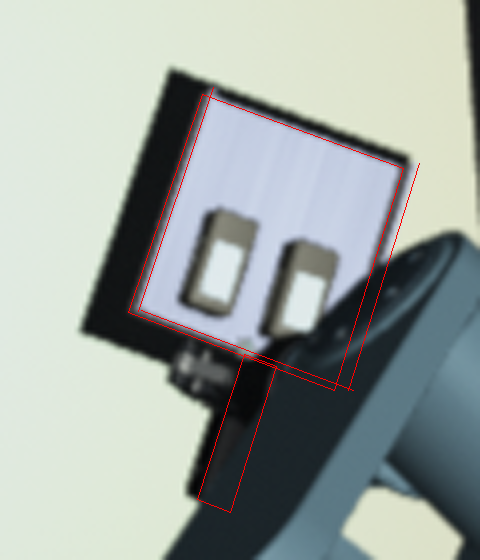

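```bash
cat >> h.py <<'E'
def planS(sp1,sr1,vmax=.016,acc=.0025,adeg=3,grip=0,curve=None):
    sp0,sr0=scoop_now();sp1=np.array(sp1,float)
    d=np.linalg.norm(sp1-sp0);a=np.degrees((sr0.inv()*sr1).magnitude())
    L=max(d,a/adeg*vmax,1e-4); v=[];  # trapezoid
    n=int(np.ceil(L/vmax+vmax/acc)) if L>vmax**2/acc else int(np.ceil(2*np.sqrt(L/acc)))
    ramp=max(1,int(np.ceil(min(vmax,np.sqrt(L*acc))/acc)));n=max(n,2*ramp)
    w=np.minimum(np.minimum(np.arange(1,n+1),np.arange(n,0,-1)),ramp).astype(float);s=np.cumsum(w)/w.sum()
    sl=Slerp([0,1],R.concatenate([sr0,sr1]))
    p=np.array(get_obs()["eef_pos"]);r=rot();rows=[]
    for u in s:
        P=sp0+(sp1-sp0)*u
        if curve is not None:P=P+np.array(curve)*4*u*(1-u)
        q,Q=tcp_for(P,sl(u))
        row=np.r_[r.inv().apply(q-p)/.2,(r.inv()*Q).as_rotvec()/np.radians(60)].round(3)+0.
        rows.append(list(row)+[grip]);p=p+r.apply(row[:3]*.2);r=r*R.from_rotvec(row[3:6]*np.radians(60))
    for i in range(0,len(rows),10):print(grp(rows[i:i+10]))
def ss():
    sp,sr=scoop_now();print("scoop",sp.round(4),sr.as_euler("ZYX",degrees=True).round(2))
E
python3 - <<'E'
from h import *
planS((.59,.115,.05),R.from_euler("Z",2.1,degrees=True),curve=(-.03,0,.0))
E
```

```text
-0.005 -0.009 0 0 0 -0.002 0; -0.011 -0.017 0 0 0 -0.004 0; -0.016 -0.026 -0.001 0 0 -0.005 0; -0.02 -0.035 0 0 0 -0.008 0; -0.024 -0.044 -0.001 0 0 -0.009 0; -0.028 -0.053 -0.001 0 0.001 -0.011 0; -0.03 -0.063 -0.001 0 0 -0.014 0; -0.028 -0.064 -0.001 0 0 -0.013 0; -0.025 -0.065 -0.001 0 0 -0.013 0; -0.024 -0.066 -0.001 0 0 -0.013 0
-0.02 -0.066 -0.001 0 0.001 -0.013 0; -0.019 -0.067 -0.001 0 0 -0.013 0; -0.016 -0.067 -0.001 0 0 -0.013 0; -0.013 -0.068 -0.001 0 0 -0.014 0; -0.011 -0.069 -0.001 0 0 -0.013 0; -0.009 -0.069 -0.001 0 0.001 -0.013 0; -0.006 -0.069 -0.001 0 0 -0.013 0; -0.004 -0.07 -0.001 0 0 -0.013 0; -0.001 -0.069 -0.001 0 0 -0.013 0; 0.001 -0.071 -0.001 0 0 -0.013 0
0.004 -0.07 0 0 0.001 -0.014 0; 0.006 -0.07 -0.001 0 0 -0.013 0; 0.008 -0.071 -0.001 0 0 -0.013 0; 0.012 -0.07 -0.001 0 0 -0.013 0; 0.013 -0.07 -0.001 0 0 -0.013 0; 0.016 -0.071 -0.001 0 0.001 -0.013 0; 0.019 -0.07 -0.001 0 0 -0.013 0; 0.021 -0.07 -0.001 0 0 -0.013 0; 0.024 -0.069 -0.001 0 0 -0.014 0; 0.022 -0.06 0 0 0 -0.011 0
0.02 -0.049 -0.001 0 0 -0.009 0; 0.017 -0.039 -0.001 0 0.001 -0.008 0; 0.013 -0.029 0 0 0 -0.005 0; 0.009 -0.02 0 0 0 -0.004 0; 0.005 -0.01 0 0 0 -0.002 0
```

Emit:
arm_command(motion="-0.005 -0.009 -0.001 0 0 -0.002 0; -0.011 -0.017 -0.001 0 0 -0.004 0; -0.016 -0.026 -0.001 0 0 -0.005 0; -0.02 -0.035 -0.001 0 0 -0.008 0; -0.024 -0.044 -0.001 0 0 -0.009 0; -0.028 -0.053 -0.001 0 0 -0.011 0; -0.03 -0.063 -0.001 0 0 -0.014 0; -0.028 -0.064 -0.001 0 0 -0.013 0; -0.025 -0.065 -0.001 0 0 -0.013 0; -0.024 -0.066 -0.001 0 0 -0.013 0")

```text
time_s: 19.75
eef_pos: [0.4207, -0.1849, 0.0736]
eef_rot: [0.0, 0.992, -0.129, -0.001]
wrist_force: [0.7, 1.7, -3.7]
opening: 0.223
```

Emit:
arm_command(motion="-0.02 -0.066 -0.001 0 0 -0.013 0; -0.019 -0.067 -0.001 0 0 -0.013 0; -0.016 -0.067 -0.001 0 0 -0.013 0; -0.013 -0.068 -0.001 0 0 -0.014 0; -0.011 -0.069 -0.001 0 0 -0.013 0; -0.009 -0.069 -0.001 0 0 -0.013 0; -0.006 -0.069 -0.001 0 0 -0.013 0; -0.004 -0.07 -0.001 0 0 -0.013 0; -0.001 -0.069 -0.001 0 0 -0.013 0; 0.001 -0.07 -0.001 0 0 -0.013 0")

```text
time_s: 20.58
eef_pos: [0.422, -0.0266, 0.0763]
eef_rot: [-0.0, 0.999, -0.05, -0.001]
wrist_force: [0.8, 0.6, -2.8]
opening: 0.224
```

```bash
python3 - <<'E'
from h import *
st();ss()
E
```

```text
t 20.58 p [ 0.422  -0.0266  0.0763] ypr [-5.75  0.09  0.04] F [ 0.8  0.6 -2.8] M [0.07 0.18 0.07] op 0.224 q [-0.35  0.06  2.1   0.    0.99  1.33]
scoop [ 0.528  -0.0356  0.0475] [-5.7   0.47  0.3 ]
```

Emit:
arm_command(motion="0.006 -0.07 -0.001 0 0 -0.012 0; 0.01 -0.07 -0.001 0 0 -0.012 0; 0.015 -0.07 -0.001 0 0 -0.012 0; 0.02 -0.07 -0.001 0 0 -0.012 0; 0.025 -0.07 -0.001 0 0 -0.012 0; 0.03 -0.065 -0.001 0 0 -0.012 0; 0.03 -0.055 -0.001 0 0 -0.01 0; 0.03 -0.045 -0.001 0 0 -0.008 0; 0.028 -0.035 0 0 0 -0.006 0; 0.022 -0.025 0 0 0 -0.005 0")

```text
time_s: 21.42
eef_pos: [0.4634, 0.1062, 0.0788]
eef_rot: [-0.001, 1.0, 0.014, -0.001]
wrist_force: [0.1, -0.4, -1.9]
opening: 0.226
```

Emit:
arm_command(motion="0.016 -0.016 0 0 0 -0.003 0; 0.01 -0.008 0 0 0 -0.001 0; 0.004 0 0 0 0 0 0; 0 0 0 0 0 0 0")

```text
time_s: 21.75
eef_pos: [0.4693, 0.1132, 0.0788]
eef_rot: [-0.001, 1.0, 0.018, -0.001]
wrist_force: [1.0, -0.6, -2.2]
opening: 0.228
```

```bash
python3 - <<'E'
from h import *
st();ss()
sp,sr=scoop_now()
c=camera("scene");overlay(c,scoop_lines3(sp,sr),"pics/s10.png",220,120,180,150,4)
planS((.5985,.1223,.02),R.from_euler("Z",2.1,degrees=True))
E
```

```text
t 21.75 p [0.4693 0.1132 0.0788] ypr [2.09 0.09 0.17] F [ 1.  -0.6 -2.2] M [-0.07  0.28 -0.05] op 0.228 q [-0.01  0.18  1.95  0.    1.01  1.52]
scoop [0.5756 0.1188 0.0501] [2.14 0.47 0.42]
0.006 -0.001 0.008 0 0 0 0; 0.011 -0.001 0.015 -0.001 0.001 0 0; 0.017 -0.002 0.023 -0.001 0.001 0 0; 0.023 -0.003 0.031 -0.002 0.002 0 0; 0.023 -0.003 0.031 -0.001 0.002 0 0; 0.017 -0.003 0.023 -0.001 0.001 0 0; 0.012 -0.001 0.016 -0.001 0.001 0 0; 0.005 -0.001 0.008 0 0 0 0
```

View pics/s10.png

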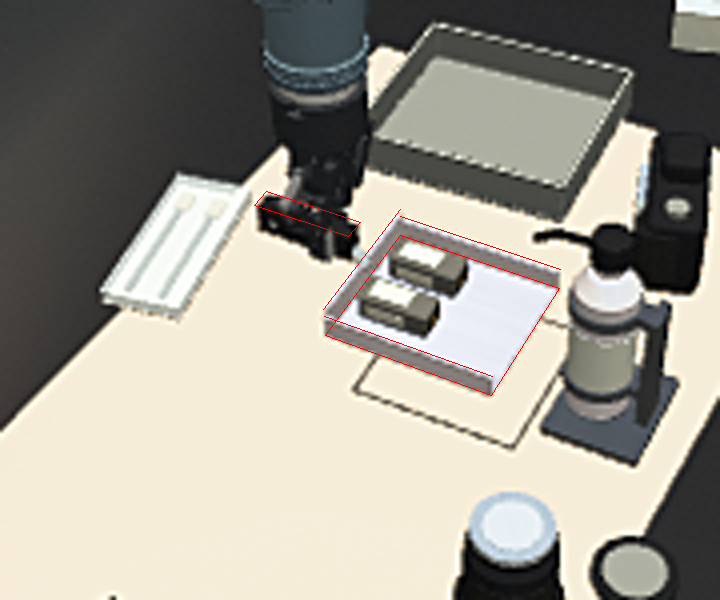

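Emit:
arm_command(motion="0.008 -0.001 0.008 0 0 0 0; 0.014 -0.002 0.016 -0.001 0.001 0 0; 0.02 -0.003 0.024 -0.001 0.001 0 0; 0.026 -0.004 0.031 -0.002 0.002 0 0; 0.026 -0.004 0.031 -0.001 0.002 0 0; 0.02 -0.003 0.023 -0.001 0.001 0 0; 0.012 -0.002 0.016 0 0 0 0; 0.005 -0.001 0.008 0 0 0 0; 0 0 0 0 0 0 0")

```text
time_s: 22.55
eef_pos: [0.4976, 0.1167, 0.0427]
eef_rot: [0.002, 1.0, 0.016, 0.002]
wrist_force: [-0.2, 0.8, -2.9]
opening: 0.225
```

```bash
python3 - <<'E'
from h import *
st();ss()
planS((.5988,.1223,.003),R.from_euler("Z",2.1,degrees=True))
E
```

```text
t 22.55 p [0.4976 0.1167 0.0427] ypr [ 1.89 -0.25 -0.24] F [-0.2  0.8 -2.9] M [-0.01  0.21  0.04] op 0.225 q [ 0.    0.3   1.9  -0.01  0.94  1.54]
scoop [0.604  0.1218 0.0145] [1.94 0.13 0.01]
-0.002 0 0.005 0 0 0 0; -0.005 -0.001 0.01 0 0.001 -0.001 0; -0.006 0 0.014 0 0 0 0; -0.007 -0.001 0.015 0 0.001 -0.001 0; -0.004 0 0.01 0 0 0 0; -0.003 0 0.005 0 0 -0.001 0
```

Emit:
arm_command(motion="-0.005 0 0.006 0 0 0 0; -0.009 -0.001 0.012 0 0 0 0; -0.009 0 0.014 0 0 0 0; -0.007 -0.001 0.012 0 0 0 0; -0.003 0 0.01 0 0 0 0; 0 0 0.006 0 0 0 0; 0 0 0 0 0 0 0; 0 0 0 0 0 0 0")

```text
time_s: 23.22
eef_pos: [0.4896, 0.117, 0.0296]
eef_rot: [0.002, 1.0, 0.017, 0.002]
wrist_force: [0.7, -0.5, -3.1]
opening: 0.226
```

```bash
python3 - <<'E'
from h import *
st();ss()
E
```

```text
t 23.22 p [0.4896 0.117  0.0296] ypr [ 1.91 -0.23 -0.24] F [ 0.7 -0.5 -3.1] M [0.01 0.29 0.  ] op 0.226 q [ 0.    0.31  1.92 -0.01  0.91  1.54]
scoop [0.5961 0.1221 0.0014] [1.96 0.15 0.01]
```

Emit:
arm_command(motion="0.014 0 0.002 0 0 0 0; 0.002 0 0.01 0 0 0 0; 0 0 0.008 0 0 0 0; 0 0 0 0 0 0 0; 0 0 0 0 0 0 0")

```text
time_s: 23.63
eef_pos: [0.4948, 0.1171, 0.0291]
eef_rot: [0.002, 1.0, 0.017, 0.003]
wrist_force: [-1.0, 0.0, -2.8]
opening: 0.22
```

```bash
python3 - <<'E'
from h import *
st();ss()
E
```

```text
t 23.63 p [0.4948 0.1171 0.0291] ypr [ 1.93 -0.34 -0.26] F [-1.   0.  -2.8] M [ 0.02  0.28 -0.06] op 0.22 q [ 0.    0.32  1.91 -0.01  0.91  1.54]
scoop [0.6013 0.1223 0.0012] [ 1.98  0.04 -0.01]
```

Emit:
arm_command(motion="-0.006 0 0.015 0 0 0 0; 0 0 0.01 0 0 0 0; 0 0 0 0 0 0 0")

```text
time_s: 23.88
eef_pos: [0.4953, 0.117, 0.0284]
eef_rot: [0.002, 1.0, 0.017, 0.004]
wrist_force: [-0.6, 0.1, -3.0]
opening: 0.227
```

```bash
python3 - <<'E'
from h import *
st();ss()
sp,sr=scoop_now()
c=camera("scene");overlay(c,scoop_lines3(sp,sr),"pics/s11.png",240,150,150,120,5)
E
```

```text
t 23.88 p [0.4953 0.117  0.0284] ypr [ 1.94 -0.44 -0.29] F [-0.6  0.1 -3. ] M [-0.04  0.26 -0.  ] op 0.227 q [ 0.    0.32  1.91 -0.01  0.91  1.54]
scoop [6.019e-01 1.222e-01 6.000e-04] [ 1.99 -0.06 -0.04]
```

View pics/s11.png

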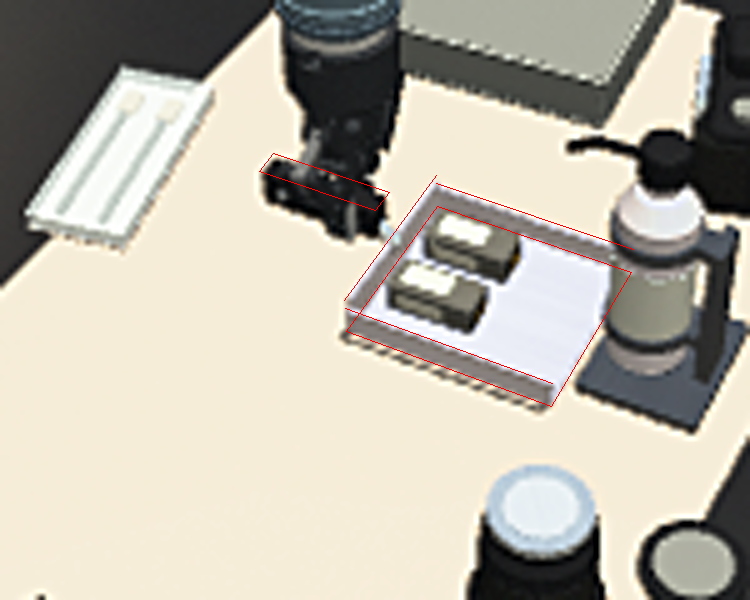

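Emit:
arm_command(motion="-0.01 0 0.03 0 -0.006 0 0; -0.005 0 0.02 0 0 0 0; 0 0 0 0 0 0 0")

```text
time_s: 24.18
eef_pos: [0.4945, 0.117, 0.0251]
eef_rot: [0.003, 1.0, 0.017, 0.002]
wrist_force: [-0.7, 0.1, -2.8]
opening: 0.223
```

```bash
python3 - <<'E'
from h import *
st();ss()
E
```

```text
t 24.18 p [0.4945 0.117  0.0251] ypr [ 1.98 -0.18 -0.32] F [-0.7  0.1 -2.8] M [ 0.01  0.22 -0.07] op 0.223 q [ 0.    0.33  1.91 -0.01  0.9   1.54]
scoop [ 0.6009  0.1222 -0.0031] [ 2.03  0.2  -0.07]
```

```bash
python3 - <<'E'
from h import *
st();ss()
sp,sr=scoop_now()
c=camera("scene");crop(c,"pics/s12.png",265,170,110,90,7)
E
```

```text
t 24.18 p [0.4945 0.117  0.0251] ypr [ 1.98 -0.18 -0.32] F [-0.7  0.1 -2.8] M [ 0.01  0.22 -0.07] op 0.223 q [ 0.    0.33  1.91 -0.01  0.9   1.54]
scoop [ 0.6009  0.1222 -0.0031] [ 2.03  0.2  -0.07]
```

View pics/s12.png

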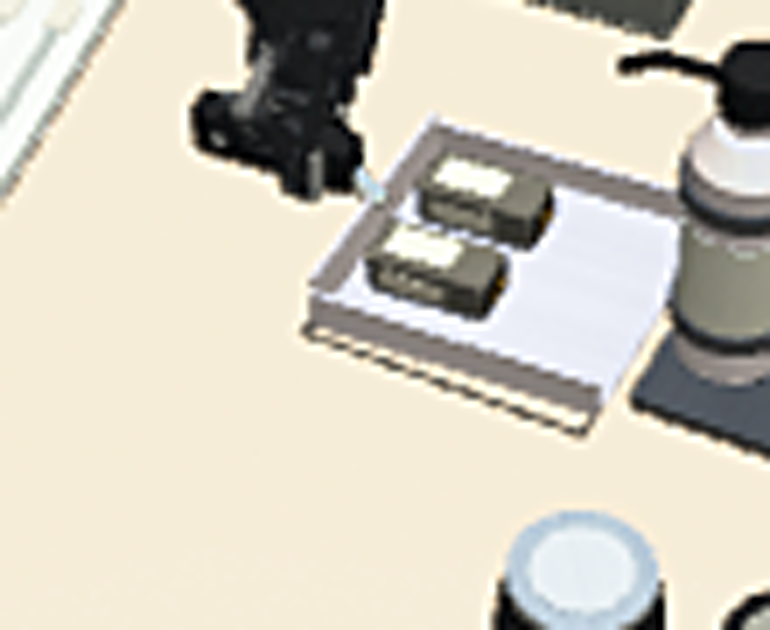

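Emit:
arm_command(motion="-0.005 0 0.025 0 0 0 0; 0 0 0.02 0 0 0 0; 0 0 0 0 0 0 0")

```text
time_s: 24.48
eef_pos: [0.4936, 0.117, 0.0213]
eef_rot: [0.003, 1.0, 0.018, 0.001]
wrist_force: [0.7, 0.3, -2.3]
opening: 0.224
```

```bash
python3 - <<'E'
from h import *
st();ss()
E
```

```text
t 24.48 p [0.4936 0.117  0.0213] ypr [ 2.02 -0.07 -0.36] F [ 0.7  0.3 -2.3] M [-0.05  0.22 -0.  ] op 0.224 q [ 0.    0.33  1.91 -0.01  0.9   1.54]
scoop [ 0.6     0.1223 -0.0072] [ 2.07  0.31 -0.11]
```

```bash
python3 - <<'E'
from h import *
sp,sr=scoop_now()
for z,n in((-.0072,"a"),(0.0,"b"),(.007,"c")):
    c=camera("scene");overlay(c,scoop_lines(.600,.1223,2.07,z),f"pics/s13{n}.png",265,170,110,90,7)
a,b=cv2.imread("pics/s13a.png"),cv2.imread("pics/s13b.png")
cv2.imwrite("pics/s13.png",cv2.resize(np.hstack([a,b]),(800,327)))
t=camera("top");overlay(t,scoop_lines(.600,.1223,2.07,0),"pics/t13.png",245,160,100,100,6)
E
```

```text
(no output)
```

View pics/s13b.png

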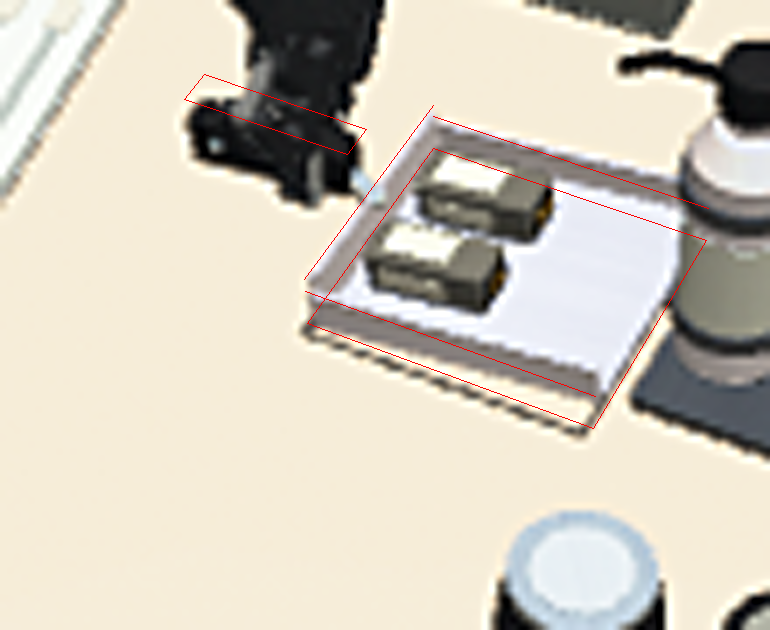

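View pics/t13.png

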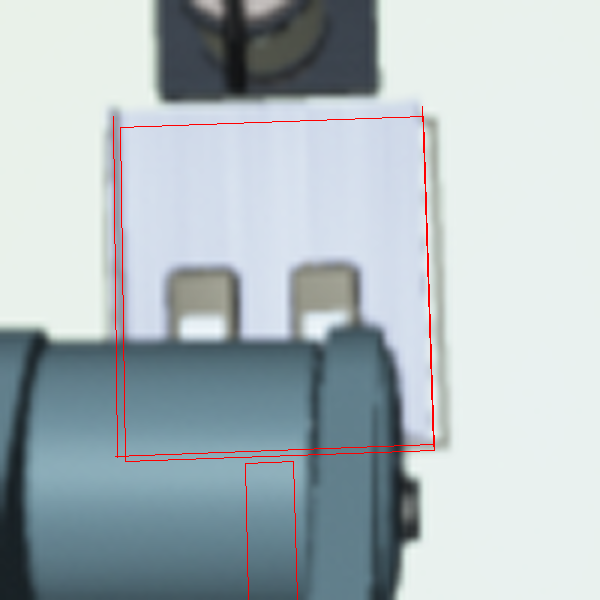

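```bash
python3 - <<'E'
from h import *
from scipy.optimize import least_squares
s=camera("scene");t=camera("top")
sc=[((.075,-.068,0),(600,402)),((.075,-.068,.022),(597,373)),((-.075,-.068,.0),(306,327)),((-.075,.068,.03),(437,120)),((-.075,-.068,.03),(310,285))]
tp=[((.075,.068,.022),(112,108)),((.075,-.068,.022),(424,104)),((.075,.068,.003),(122,112))]
def res(p):
    r=R.from_euler("ZYX",p[3:6],degrees=True);e=[]
    for L,c,off,S in((sc,s,(265,170),7),(tp,t,(245,160),6)):
        for l,u in L:
            w=r.apply(l)+p[:3];e+=list(proj(c,w)[0]-((np.array(u)+.5)/S-.5+off))
    return e
o=least_squares(res,[.6,.122,0,2,-3,0]);print(o.x.round(4),np.abs(o.fun).max(),o.fun.round(1))
r=R.from_euler("ZYX",o.x[3:6],degrees=True)
print("rear z",(r.apply((-.075,0,0))+o.x[:3])[2],"front z",(r.apply((.075,0,0))+o.x[:3])[2])
E
```

```text
[ 6.0380e-01  1.2100e-01  3.3000e-03  1.4707e+00 -7.6265e+00 -3.3882e+00] 0.8879098405331547 [-0.5  0.7 -0.5 -0.3  0.9  0.3 -0.   0.1 -0.8 -0.5 -0.1  0.1 -0.2 -0.8
 -0.3  0. ]
rear z -0.006611997404674212 front z 0.013295325779032498
```

Emit:
arm_command(motion="0.003 0 -0.006 0 -0.025 0 0; 0.004 0 -0.006 0 -0.03 0 0; 0.004 0 -0.005 0 -0.03 0 0; 0.003 0 -0.004 0 -0.02 0 0; 0 0 0 0 0 0 0; 0 0 0 0 0 0 0")

```text
time_s: 25.28
eef_pos: [0.4964, 0.1171, 0.0248]
eef_rot: [0.004, 0.998, 0.017, -0.058]
wrist_force: [-5.0, -0.1, 12.7]
opening: 0.224
```

```bash
python3 - <<'E'
from h import *
st()
s=camera("scene");t=camera("top")
overlay(s,scoop_lines(.6,.1223,2.07,0),"pics/s14.png",265,170,110,90,7)
overlay(t,scoop_lines(.600,.1223,2.07,0),"pics/t14.png",245,160,100,100,6)
E
```

```text
t 25.28 p [0.4964 0.1171 0.0248] ypr [ 1.97  6.7  -0.33] F [-5.  -0.1 12.7] M [0.03 0.94 0.01] op 0.224 q [ 0.    0.4   1.81 -0.01  1.05  1.55]
```

View pics/s14.png

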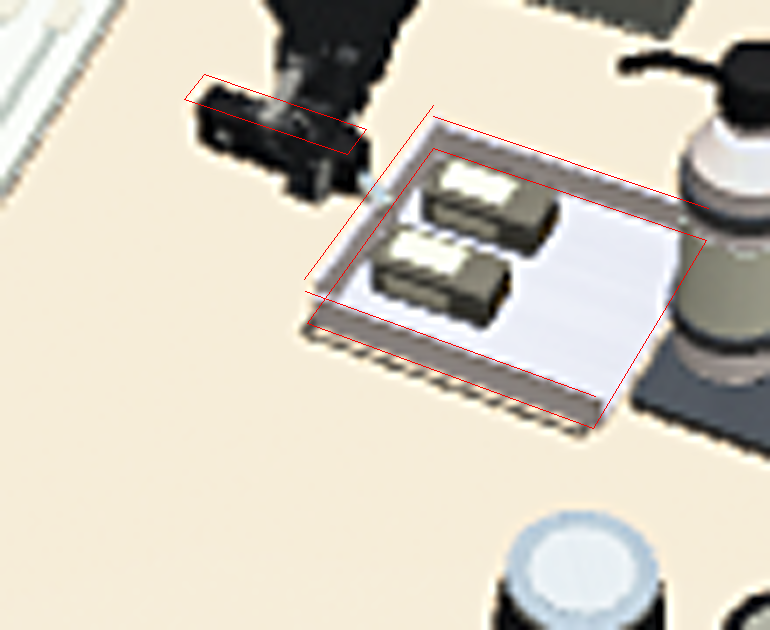

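View pics/t14.png

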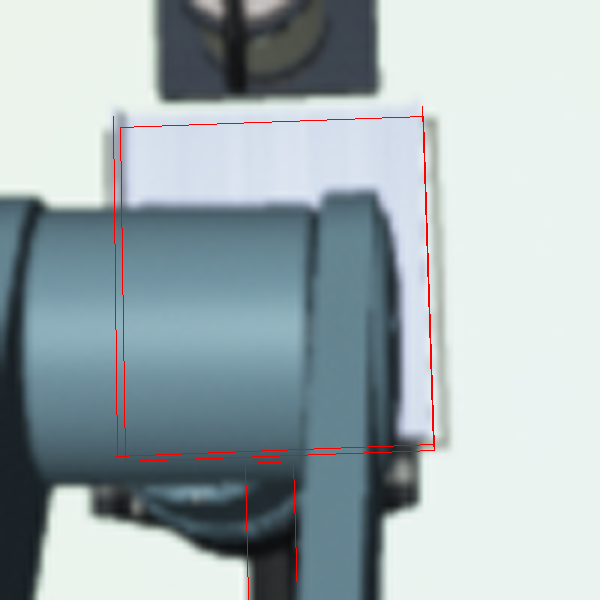

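Emit:
arm_command(motion="-0.008 0 -0.008 0 0 0 0; -0.012 0 -0.002 0 0 0 0; -0.008 0 0 0 0 0 0; 0 0 0 0 0 0 0; 0 0 0 0 0 0 0")

```text
time_s: 25.8
eef_pos: [0.4901, 0.1168, 0.0249]
eef_rot: [0.004, 0.998, 0.017, -0.059]
wrist_force: [-0.6, 0.3, 2.1]
opening: 0.226
```

```bash
python3 - <<'E'
from h import *
st()
s=camera("scene");t=camera("top")
overlay(s,scoop_lines(.6,.1223,2.07,0),"pics/s15.png",265,170,110,90,5)
overlay(t,scoop_lines(.600,.1223,2.07,0),"pics/t15.png",245,160,100,100,5)
i,j=cv2.imread("pics/s15.png"),cv2.imread("pics/t15.png")
cv2.imwrite("pics/st15.png",cv2.resize(np.hstack([i,j[:450]]),(800,343)))
E
```

```text
t 25.8 p [0.4901 0.1168 0.0249] ypr [ 1.95  6.76 -0.31] F [-0.6  0.3  2.1] M [0.06 0.19 0.02] op 0.226 q [ 0.    0.39  1.82 -0.01  1.05  1.55]
```

View pics/st15.png

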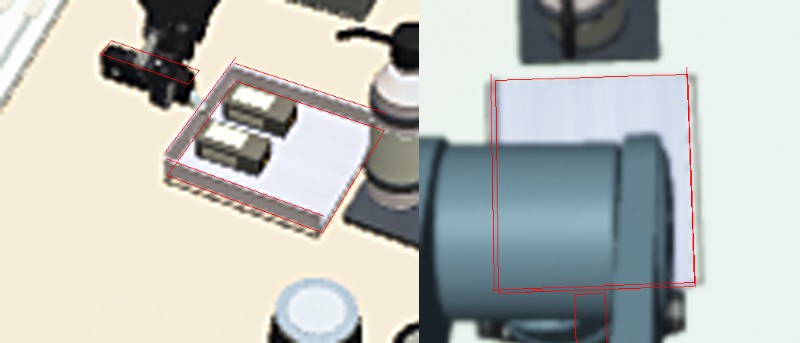

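Emit:
arm_command(motion="0 0 0 0 0 0 0.6; 0 0 0 0 0 0 0.8; 0 0 0 0 0 0 1; 0 0 0 0 0 0 1; 0 0 0 0 0 0 1; 0 0 0 0 0 0 1; 0 0 -0.08 0 0 0 1; 0 0 -0.12 0 0 0 1; 0 0 -0.15 0 0.04 0 1; 0 0 -0.15 0 0.04 0 1")

```text
time_s: 26.73
eef_pos: [0.4961, 0.1172, 0.1191]
eef_rot: [0.003, 1.0, 0.017, -0.024]
wrist_force: [0.5, 0.1, -0.4]
opening: 1.002
```

```bash
python3 - <<'E'
from h import *
st()
s=camera("scene");t=camera("top")
overlay(s,scoop_lines(.599,.1223,2.07,0),"pics/s16.png",235,130,170,140,4)
plan([((.489,.117,.27),Rt(2)),((.713,.126,.27),Rt(2))],0)
E
```

```text
t 26.73 p [0.4961 0.1172 0.1191] ypr [ 1.93  2.72 -0.29] F [ 0.5  0.1 -0.4] M [-0.01 -0.02  0.03] op 1.002 q [ 0.    0.2   1.83 -0.01  1.16  1.54]
-0.016 0.001 -0.146 0.001 0.007 0 0; -0.015 0.001 -0.146 0.001 0.007 0 0; -0.014 0 -0.146 0.001 0.007 0 0; -0.012 0.001 -0.146 0.001 0.008 -0.001 0; -0.012 0 -0.146 0.001 0.007 0 0; 0.14 -0.001 0 0 0 0 0; 0.14 0 0 0 0 0 0; 0.14 -0.001 0 0 0 0 0; 0.141 -0.001 0 0 0 0 0; 0.14 0 0 0 0 0 0
0.14 -0.001 0 0 0 0 0; 0.14 -0.001 0 0 0 0 0; 0.14 0 0 0 0 0 0
```

View pics/s16.png

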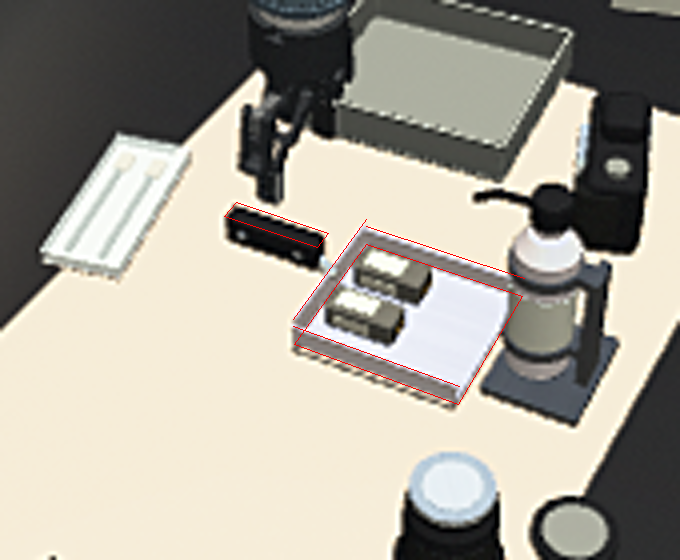

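Emit:
arm_command(motion="-0.016 0.001 -0.146 0.001 0.007 0 0; -0.015 0.001 -0.146 0.001 0.007 0 0; -0.014 0 -0.146 0.001 0.007 0 0; -0.012 0.001 -0.146 0.001 0.008 0 0; -0.012 0 -0.146 0.001 0.007 0 0; 0.1 0 0 0 0 0 0; 0.14 0 0 0 0 0 0; 0.14 0 0 0 0 0 0; 0.14 0 0 0 0 0 0; 0.14 0 0 0 0 0 0")

```text
time_s: 27.67
eef_pos: [0.6196, 0.1225, 0.2756]
eef_rot: [-0.0, 1.0, 0.018, -0.001]
wrist_force: [0.7, 0.1, 0.2]
opening: 0.001
```

Emit:
arm_command(motion="0.14 0 0 0 0 0 0; 0.14 0 0 0 0 0 0; 0.12 0 0 0 0 0 0; 0 0 0 0 0 0 0; 0 0 0 0 0 0 0; 0 0 0 0 0 0 0")

```text
time_s: 28.17
eef_pos: [0.7058, 0.1246, 0.2658]
eef_rot: [0.0, 1.0, 0.017, -0.005]
wrist_force: [-0.4, 0.6, -0.2]
opening: -0.001
```

```bash
python3 - <<'E'
from h import *
st()
plan([((.713,.126,.215),Rt(2))],0)
E
```

```text
t 28.17 p [0.7058 0.1246 0.2658] ypr [1.96 0.62 0.01] F [-0.4  0.6 -0.2] M [-0.03 -0.01  0.01] op -0.001 q [ 0.01  0.48  1.15 -0.    1.52  1.55]
0.02 -0.003 0.127 0 0.005 0 0; 0.018 -0.003 0.127 0 0.005 -0.001 0
```

Emit:
arm_command(motion="0.022 -0.003 0.11 0 0.005 0 0; 0.02 -0.003 0.11 0 0.005 0 0; 0 0 0 0 0 0 0; 0 0 0 0 0 0 0")

```text
time_s: 28.5
eef_pos: [0.7111, 0.1266, 0.2222]
eef_rot: [-0.0, 1.0, 0.017, -0.0]
wrist_force: [0.6, 0.0, 0.4]
opening: -0.0
```

```bash
python3 - <<'E'
from h import *
st()
s=camera("scene");crop(s,"pics/s17.png",320,120,100,90,7)
plan([((.713,.126,.195),Rt(2))],0)
E
```

```text
t 28.5 p [0.7111 0.1266 0.2222] ypr [2.   0.01 0.01] F [0.6 0.  0.4] M [0.01 0.01 0.01] op -0.0 q [0.01 0.51 1.2  0.   1.43 1.55]
0.011 0.003 0.135 0 0.001 0 0
```

View pics/s17.png

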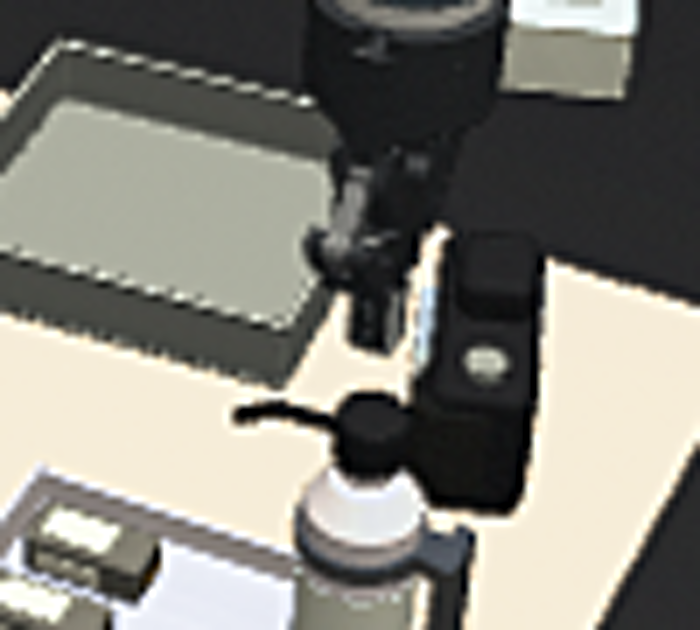

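Emit:
arm_command(motion="0.01 0 0.07 0 0 0 0; 0.003 0 0.07 0 0 0 0; 0 0 0.02 0 0 0 0; 0 0 0 0 0 0 0; 0 0 0 0 0 0 0")

```text
time_s: 28.97
eef_pos: [0.714, 0.1269, 0.1916]
eef_rot: [-0.0, 1.0, 0.018, 0.002]
wrist_force: [0.1, -0.1, -0.3]
opening: 0.002
```

Emit:
arm_command(motion="0 0 0.03 0 0 0 0; 0 0 0.03 0 0 0 0; 0 0 0.02 0 0 0 0; 0 0 0 0 0 0 0")

```text
time_s: 29.3
eef_pos: [0.7151, 0.1269, 0.1814]
eef_rot: [0.0, 1.0, 0.018, 0.004]
wrist_force: [-5.3, -1.1, 5.8]
opening: -0.002
```

```bash
python3 - <<'E'
from h import *
st()
E
```

```text
t 29.3 p [0.7151 0.1269 0.1814] ypr [ 2.04 -0.47 -0.03] F [-5.3 -1.1  5.8] M [-0.1   0.8   0.05] op -0.002 q [ 0.01  0.55  1.23 -0.    1.36  1.55]
```

Emit:
arm_command(motion="-0.008 0 0.02 0 -0.004 0 0; -0.003 0 0.025 0 -0.003 0 0; 0 0 0.015 0 0 0 0; 0 0 0 0 0 0 0")

```text
time_s: 29.63
eef_pos: [0.7159, 0.127, 0.1818]
eef_rot: [0.001, 1.0, 0.018, 0.006]
wrist_force: [-4.2, -1.1, 6.6]
opening: 0.001
```

```bash
python3 - <<'E'
from h import *
st()
s=camera("scene");crop(s,"pics/s18.png",320,120,100,90,7)
E
```

```text
t 29.63 p [0.7159 0.127  0.1818] ypr [ 2.08 -0.69 -0.09] F [-4.2 -1.1  6.6] M [-0.07  0.72  0.02] op 0.001 q [ 0.01  0.54  1.23 -0.    1.36  1.55]
```

View pics/s18.png

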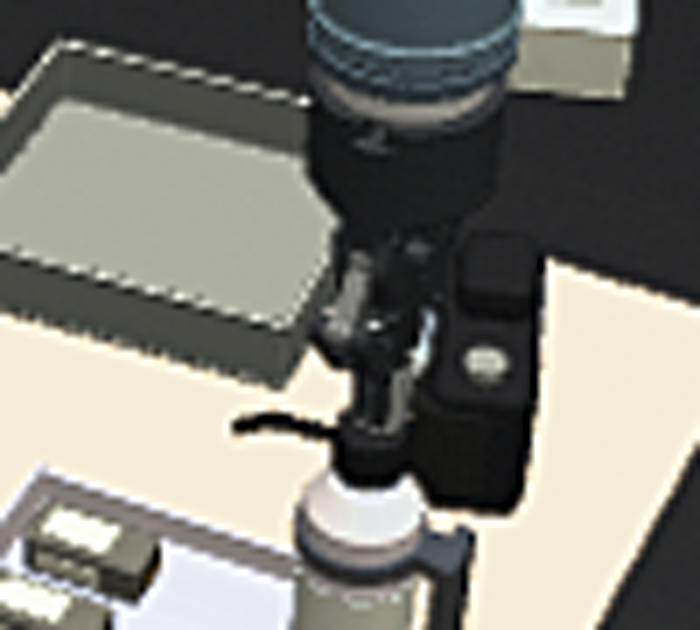

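Emit:
arm_command(motion="-0.01 0 0.05 0 -0.01 0 0; -0.01 0 0.06 0 -0.005 0 0; -0.005 0 0.06 0 0 0 0; -0.005 0 0.06 0 0 0 0")

```text
time_s: 30.02
eef_pos: [0.7169, 0.1272, 0.1794]
eef_rot: [0.002, 1.0, 0.019, 0.012]
wrist_force: [-28.3, -3.2, 49.2]
opening: -0.0
```

```bash
python3 - <<'E'
from h import *
st()
E
```

```text
t 30.02 p [0.7169 0.1272 0.1794] ypr [ 2.23 -1.32 -0.31] F [-28.3  -3.2  49.2] M [-0.49  4.89 -0.06] op -0.0 q [ 0.02  0.54  1.24 -0.    1.34  1.55]
```

Emit:
arm_command(motion="-0.01 0 -0.05 0 -0.01 0 0; -0.01 0 -0.1 0 -0.01 0 0; 0 0 -0.13 0 0 0 0; 0 0 -0.13 0 0 0 0; 0 0 -0.13 0 0 0 0; 0 0 0 0 0 0 0; 0 0 0 0 0 0 0")

```text
time_s: 30.6
eef_pos: [0.7132, 0.1279, 0.3009]
eef_rot: [0.003, 1.0, 0.02, 0.007]
wrist_force: [-0.5, -0.2, -0.2]
opening: 0.003
```

```bash
python3 - <<'E'
from h import *
st()
s=camera("scene");overlay(s,scoop_lines(.599,.1223,2.07,0),"pics/s19.png",235,130,170,140,4)
E
```

```text
t 30.6 p [0.7132 0.1279 0.3009] ypr [ 2.26 -0.83 -0.37] F [-0.5 -0.2 -0.2] M [-0.01  0.   -0.  ] op 0.003 q [ 0.02  0.46  1.11 -0.01  1.56  1.55]
```

View pics/s19.png

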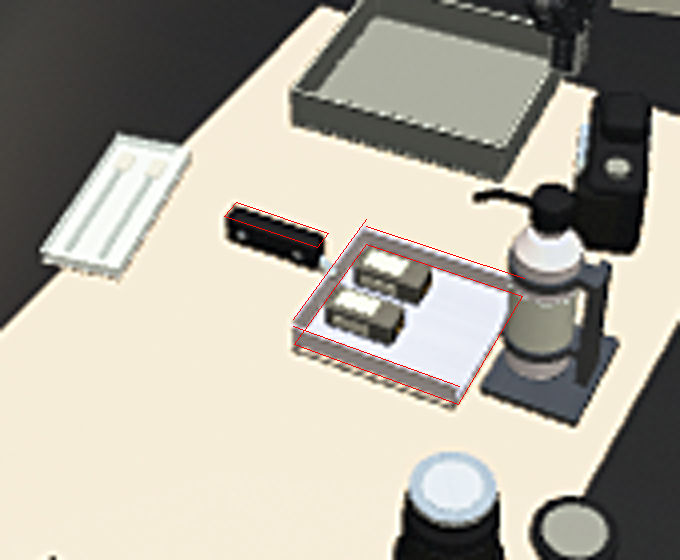

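```bash
python3 - <<'E'
from h import *
plan([((.4885,.1184,.27),Rt(2)),((.4885,.1184,.12),Rt(2))],1)
E
```

```text
-0.141 0 0.018 0.001 -0.002 0.001 1; -0.141 0.001 0.017 0.001 -0.002 0 1; -0.141 0 0.018 0 -0.002 0.001 1; -0.141 0.001 0.019 0.001 -0.002 0 1; -0.141 0 0.019 0.001 -0.001 0.001 1; -0.141 0.001 0.018 0.001 -0.002 0 1; -0.141 0.001 0.02 0 -0.002 0.001 1; -0.141 0.001 0.019 0.001 -0.002 0 1; 0 0 0.15 0 0 0 1; 0 0 0.15 0 0 0 1
0 0 0.15 0 0 0 1; 0 0 0.15 0 0 0 1; 0 0 0.15 0 0 0 1
```

Emit:
arm_command(motion="-0.14 0 0.018 0.001 -0.002 0 1; -0.14 0.001 0.017 0.001 -0.002 0 1; -0.14 0 0.018 0 -0.002 0 1; -0.14 0.001 0.019 0.001 -0.002 0 1; -0.14 0 0.019 0.001 -0.001 0 1; -0.14 0.001 0.018 0.001 -0.002 0 1; -0.14 0.001 0.02 0 -0.002 0 1; -0.11 0.001 0.019 0.001 -0.002 0 1; 0 0 0.1 0 0 0 1; 0 0 0.15 0 0 0 1")

```text
time_s: 31.48
eef_pos: [0.4826, 0.1173, 0.2048]
eef_rot: [-0.0, 1.0, 0.019, -0.005]
wrist_force: [0.4, -0.3, -0.7]
opening: 1.0
```

Emit:
arm_command(motion="0 0 0.15 0 0 0 1; 0 0 0.15 0 0 0 1; 0 0 0.1 0 0 0 1; 0 0 0 0 0 0 1; 0 0 0 0 0 0 1")

```text
time_s: 31.9
eef_pos: [0.472, 0.1173, 0.1111]
eef_rot: [-0.0, 1.0, 0.019, -0.013]
wrist_force: [0.3, 0.3, 0.6]
opening: 0.998
```

```bash
python3 - <<'E'
from h import *
st()
plan([((.4885,.1184,.07),Rt(2))],1)
E
```

```text
t 31.9 p [0.472  0.1173 0.1111] ypr [2.21 1.54 0.06] F [0.3 0.3 0.6] M [-0.   -0.04  0.01] op 0.998 q [-0.    0.15  1.91 -0.    1.11  1.53]
0.044 -0.001 0.102 0 0.013 0.002 1; 0.043 -0.001 0.102 -0.001 0.013 0.001 1
```

Emit:
arm_command(motion="0.04 -0.001 0.08 0 0.013 0.002 1; 0.038 -0.001 0.08 0 0.013 0.001 1; 0 0 0 0 0 0 1; 0 0 0 0 0 0 1")

```text
time_s: 32.23
eef_pos: [0.489, 0.1183, 0.0809]
eef_rot: [-0.0, 1.0, 0.018, 0.002]
wrist_force: [1.5, -0.7, 0.5]
opening: 1.002
```

```bash
python3 - <<'E'
from h import *
st()
plan([((.4885,.1184,.029),Rt(2))],1)
E
```

```text
t 32.23 p [0.489  0.1183 0.0809] ypr [ 2.03 -0.21  0.05] F [ 1.5 -0.7  0.5] M [0.02 0.01 0.06] op 1.002 q [0.   0.22 1.9  0.   1.02 1.54]
-0.002 0 0.13 0 -0.002 0 1; -0.001 0 0.13 -0.001 -0.002 0 1
```

Emit:
arm_command(motion="-0.004 0 0.12 0 -0.002 0 1; -0.004 0 0.11 0 -0.002 0 1; -0.002 0 0.025 0 0 0 1; 0 0 0 0 0 0 1; 0 0 0 0 0 0 1")

```text
time_s: 32.65
eef_pos: [0.4926, 0.1185, 0.0369]
eef_rot: [-0.0, 1.0, 0.018, 0.005]
wrist_force: [0.2, -0.2, 0.0]
opening: 1.0
```

```bash
python3 - <<'E'
from h import *
st()
E
```

```text
t 32.65 p [0.4926 0.1185 0.0369] ypr [ 2.07 -0.55  0.02] F [ 0.2 -0.2  0. ] M [-0.04  0.02  0.05] op 1.0 q [0.   0.3  1.91 0.   0.92 1.54]
```

Emit:
arm_command(motion="-0.012 0 0.035 0 -0.008 0 1; -0.004 0 0.02 0 -0.002 0 1; 0 0 0 0 0 0 1; 0 0 0 0 0 0 0; 0 0 0 0 0 0 0; 0 0 0 0 0 0 0; 0 0 0 0 0 0 0; 0 0 0 0 0 0 0; 0 0 0 0 0 0 0; 0 0 0 0 0 0 0")

```text
time_s: 33.48
eef_pos: [0.4931, 0.1184, 0.0306]
eef_rot: [-0.0, 1.0, 0.018, 0.003]
wrist_force: [-0.0, 0.9, -0.9]
opening: 0.221
```

Emit:
arm_command(motion="0 0 0 0 0 0 0; 0 0 0 0 0 0 0; 0 0 0 0 0 0 0; 0 0 0 0 0 0 0")

```text
time_s: 33.82
eef_pos: [0.4931, 0.1184, 0.0306]
eef_rot: [-0.0, 1.0, 0.018, 0.003]
wrist_force: [-0.1, -0.3, 0.5]
opening: 0.221
```

```bash
python3 - <<'E'
from h import *
st()
E
```

```text
t 33.82 p [0.4931 0.1184 0.0306] ypr [ 2.08 -0.36 -0.  ] F [-0.1 -0.3  0.5] M [-0.01  0.01 -0.01] op 0.221 q [0.   0.31 1.91 0.   0.91 1.54]
```

```bash
cat >> h.py <<'E'
G0=(np.array([.4931,.1184,.0306]),Rt(2.08,-.36,0)); S0=(np.array([.5985,.1223,0]),R.from_euler("Z",2.07,degrees=True))
E
python3 - <<'E'
from h import *
planS((.585,.1215,.05),R.from_euler("Z",2.1,degrees=True))
E
```

```text
-0.002 0 -0.008 0 0 0 0; -0.005 0 -0.017 0 0 0 0; -0.006 0 -0.025 0 0 0 0; -0.009 0.001 -0.034 0 0 0 0; -0.011 0 -0.041 0 0 0 0; -0.011 0 -0.042 0 0 0 0; -0.009 0.001 -0.033 0 0 0 0; -0.006 0 -0.025 0 0 0 0; -0.005 0 -0.017 0 0 0 0; -0.002 0 -0.009 0 0 0 0
```

Emit:
arm_command(motion="0 0 -0.01 0 0 0 0; 0 0 -0.018 0 0 0 0; 0 0 -0.025 0 0 0 0; -0.005 0 -0.034 0 0 0 0; -0.008 0 -0.04 0 0 0 0; -0.01 0 -0.042 0 0 0 0; -0.009 0 -0.033 0 0 0 0; -0.006 0 -0.025 0 0 0 0; -0.005 0 -0.017 0 0 0 0; -0.002 0 -0.009 0 0 0 0")

```text
time_s: 34.65
eef_pos: [0.4801, 0.1182, 0.0851]
eef_rot: [-0.0, 1.0, 0.018, 0.0]
wrist_force: [0.2, -0.0, -3.1]
opening: 0.225
```

```bash
python3 - <<'E'
from h import *
st();ss()
sp,sr=scoop_now()
s=camera("scene");overlay(s,scoop_lines3(sp,sr),"pics/s20.png",235,130,170,140,4)
planS((.52,.13,.09),R.from_euler("Z",8,degrees=True))
E
```

```text
t 34.65 p [0.4801 0.1182 0.0851] ypr [ 2.1  -0.05  0.01] F [ 0.2 -0.  -3.1] M [0.03 0.21 0.01] op 0.225 q [0.   0.19 1.92 0.   1.03 1.53]
scoop [0.5854 0.1222 0.054 ] [2.09 0.31 0.01]
-0.008 0 -0.004 0 0 -0.002 0; -0.015 0 -0.009 0 0 -0.005 0; -0.024 0 -0.012 0 0.001 -0.007 0; -0.031 0 -0.017 0 0 -0.009 0; -0.038 0 -0.021 0 0.001 -0.012 0; -0.047 -0.002 -0.026 0 0 -0.014 0; -0.046 -0.002 -0.025 0 0.001 -0.014 0; -0.038 -0.002 -0.021 0 0 -0.012 0; -0.031 -0.002 -0.017 0 0.001 -0.009 0; -0.023 -0.002 -0.013 0 0 -0.007 0
-0.015 -0.001 -0.008 0 0 -0.005 0; -0.008 -0.001 -0.004 0 0.001 -0.002 0
```

View pics/s20.png

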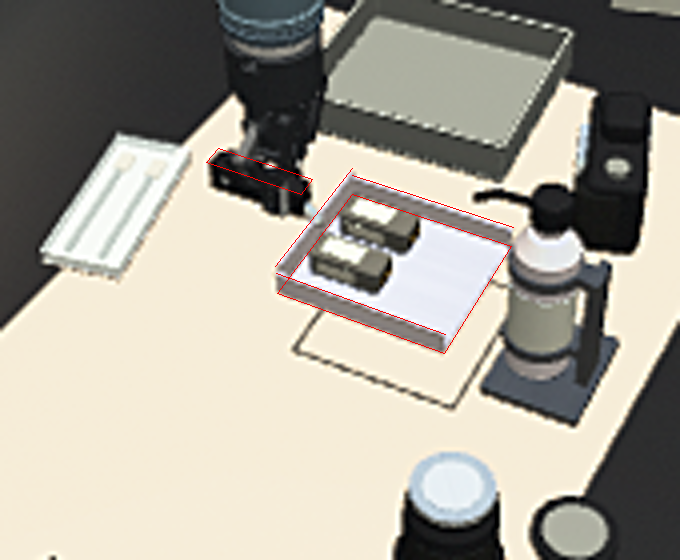

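Level and held. Retreat clear of the spout.

Emit:
arm_command(motion="-0.008 0 -0.004 0 0 -0.002 0; -0.015 0 -0.009 0 0 -0.005 0; -0.024 0 -0.012 0 0 -0.007 0; -0.031 0 -0.017 0 0 -0.009 0; -0.038 0 -0.021 0 0.001 -0.012 0; -0.047 -0.002 -0.026 0 0 -0.014 0; -0.046 -0.002 -0.025 0 0.001 -0.014 0; -0.038 -0.002 -0.021 0 0 -0.012 0; -0.031 -0.002 -0.017 0 0.001 -0.009 0; -0.023 -0.002 -0.013 0 0 -0.007 0")

```text
time_s: 35.53
eef_pos: [0.412, 0.115, 0.119]
eef_rot: [-0.0, 0.997, 0.071, -0.0]
wrist_force: [0.1, -0.3, -2.8]
opening: 0.222
```

Emit:
arm_command(motion="-0.015 -0.001 -0.008 0 0 -0.005 0; -0.008 -0.001 -0.004 0 0 -0.002 0; 0 0 0 0 0 0 0")

```text
time_s: 35.78
eef_pos: [0.4059, 0.1147, 0.1223]
eef_rot: [-0.0, 0.997, 0.075, 0.0]
wrist_force: [-0.3, -1.4, -3.3]
opening: 0.22
```

```bash
python3 - <<'E'
from h import *
st();ss()
planS((.396,.3405,.10),R.from_euler("Z",40,degrees=True))
E
```

```text
t 35.78 p [0.4059 0.1147 0.1223] ypr [ 8.65 -0.05  0.02] F [-0.3 -1.4 -3.3] M [-0.02  0.26 -0.02] op 0.22 q [-0.01 -0.03  2.08  0.    1.1   1.41]
scoop [0.51   0.1306 0.0912] [8.64 0.31 0.02]
-0.004 -0.007 0 0 0 -0.005 0; -0.007 -0.015 -0.001 0 0 -0.009 0; -0.01 -0.023 -0.001 0 0 -0.014 0; -0.013 -0.03 -0.002 0 0 -0.019 0; -0.016 -0.038 -0.002 0 0.001 -0.023 0; -0.017 -0.046 -0.002 0 0 -0.028 0; -0.018 -0.055 -0.002 0 0 -0.033 0; -0.015 -0.055 -0.003 0 0.001 -0.032 0; -0.013 -0.055 -0.003 0.001 0 -0.033 0; -0.01 -0.056 -0.002 0 0 -0.033 0
-0.008 -0.056 -0.003 0 0 -0.032 0; -0.005 -0.057 -0.002 0 0.001 -0.033 0; -0.002 -0.056 -0.003 0 0 -0.033 0; 0 -0.057 -0.002 0 0 -0.032 0; 0.002 -0.056 -0.003 0 0.001 -0.033 0; 0.005 -0.057 -0.003 0 0 -0.033 0; 0.007 -0.048 -0.002 0 0 -0.028 0; 0.007 -0.04 -0.002 0 0.001 -0.023 0; 0.006 -0.032 -0.001 0 0 -0.019 0; 0.006 -0.024 -0.001 0 0 -0.014 0
0.004 -0.016 -0.001 0.001 0 -0.009 0; 0.002 -0.007 0 0 0 -0.005 0
```

Emit:
arm_command(motion="-0.004 -0.007 0 0 0 -0.005 0; -0.007 -0.015 -0.001 0 0 -0.009 0; -0.01 -0.023 -0.001 0 0 -0.014 0; -0.013 -0.03 -0.002 0 0 -0.019 0; -0.016 -0.038 -0.002 0 0 -0.023 0; -0.017 -0.046 -0.002 0 0 -0.028 0; -0.018 -0.055 -0.002 0 0 -0.033 0; -0.015 -0.055 -0.002 0 0 -0.032 0; -0.013 -0.055 -0.002 0 0 -0.033 0; -0.01 -0.056 -0.002 0 0 -0.033 0")

```text
time_s: 36.62
eef_pos: [0.3587, 0.1872, 0.125]
eef_rot: [-0.0, 0.979, 0.204, -0.0]
wrist_force: [-0.2, 0.7, -4.0]
opening: 0.225
```

Emit:
arm_command(motion="-0.008 -0.056 -0.003 0 0 -0.032 0; -0.005 -0.057 -0.002 0 0 -0.033 0; -0.002 -0.056 -0.003 0 0 -0.033 0; 0 -0.057 -0.002 0 0 -0.032 0; 0.002 -0.056 -0.003 0 0 -0.033 0; 0.005 -0.057 -0.003 0 0 -0.033 0; 0.007 -0.048 -0.002 0 0 -0.028 0; 0.007 -0.04 -0.002 0 0 -0.023 0; 0.006 -0.032 -0.001 0 0 -0.019 0; 0.006 -0.024 -0.001 0 0 -0.014 0")

```text
time_s: 37.45
eef_pos: [0.2991, 0.2824, 0.1294]
eef_rot: [-0.001, 0.931, 0.364, -0.001]
wrist_force: [0.8, -0.4, -4.4]
opening: 0.223
```

Emit:
arm_command(motion="0.004 -0.016 -0.001 0 0 -0.007 0; 0.002 -0.007 0 0 0 -0.003 0; 0 0 0 0 0 0 0")

```text
time_s: 37.7
eef_pos: [0.2958, 0.2879, 0.1296]
eef_rot: [-0.001, 0.929, 0.371, -0.001]
wrist_force: [-0.6, -0.0, -3.2]
opening: 0.224
```

```bash
python3 - <<'E'
from h import *
st();ss()
sp,sr=scoop_now()
s=camera("scene");overlay(s,scoop_lines3(sp,sr),"pics/s21.png",235,90,170,140,4)
planS((.400,.346,.085),R.from_euler("Z",40,degrees=True))
E
```

```text
t 37.7 p [0.2958 0.2879 0.1296] ypr [43.55  0.09  0.18] F [-0.6 -0.  -3.2] M [-0.22  0.18  0.03] op 0.224 q [ 0.48 -0.07  2.09  0.    1.12  1.29]
scoop [0.3719 0.3605 0.0982] [43.54  0.45  0.18]
0.003 0.006 0.003 0 0 0.003 0; 0.005 0.011 0.007 0 0.001 0.006 0; 0.008 0.018 0.011 -0.001 0.001 0.009 0; 0.01 0.022 0.014 -0.001 0.002 0.011 0; 0.011 0.023 0.014 0 0.001 0.012 0; 0.009 0.017 0.01 -0.001 0.001 0.009 0; 0.006 0.011 0.007 0 0.001 0.006 0; 0.003 0.006 0.004 0 0.001 0.003 0
```

View pics/s21.png

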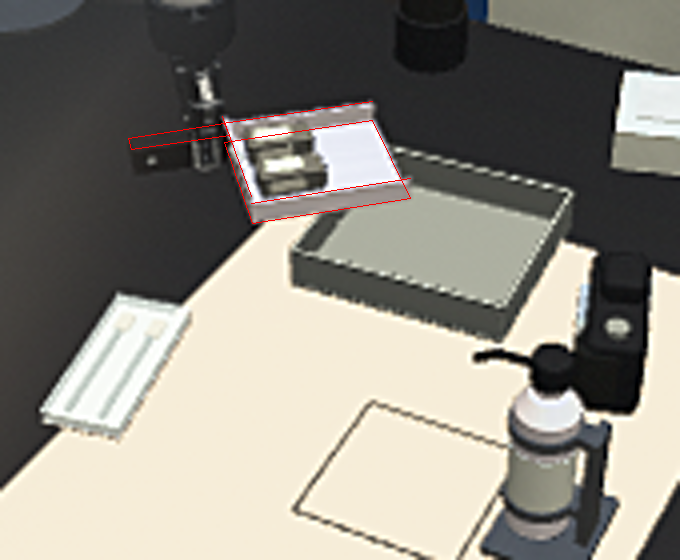

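```bash
python3 - <<'E'
from h import *
planS((.399,.339,.080),R.from_euler("Z",42,degrees=True))
E
```

```text
0.001 0.008 0.005 0 0 0.001 0; 0.003 0.015 0.009 0 0.001 0.003 0; 0.003 0.024 0.014 -0.001 0.001 0.004 0; 0.005 0.031 0.019 -0.001 0.002 0.005 0; 0.005 0.031 0.019 0 0.001 0.005 0; 0.004 0.023 0.014 -0.001 0.001 0.004 0; 0.003 0.016 0.01 0 0.001 0.002 0; 0.001 0.008 0.005 0 0.001 0.001 0
```

Emit:
arm_command(motion="0.001 0.008 0.005 0 0 0.001 0; 0.003 0.015 0.009 0 0.001 0.003 0; 0.003 0.024 0.014 -0.001 0.001 0.004 0; 0.005 0.031 0.019 -0.001 0.002 0.005 0; 0.005 0.031 0.019 0 0.001 0.005 0; 0.004 0.023 0.014 -0.001 0.001 0.004 0; 0.003 0.016 0.01 0 0.001 0.002 0; 0.001 0.008 0.005 0 0.001 0.001 0; 0 0 0 0 0 0 0")

```text
time_s: 38.5
eef_pos: [0.3249, 0.264, 0.1079]
eef_rot: [-0.001, 0.935, 0.355, 0.003]
wrist_force: [-0.4, -0.6, -2.7]
opening: 0.225
```

```bash
cat >> h.py <<'E'
def planTip(lip1,pitch1,yaw1,n,grip=0):
    sp0,sr0=scoop_now();l=np.array([.075,0,.0015]);lip0=sp0+sr0.apply(l)
    e=sr0.as_euler("ZYX",degrees=True);p=np.array(get_obs()["eef_pos"]);r=rot();rows=[]
    print("now lip",lip0.round(4),e.round(2))
    w=np.minimum(np.minimum(np.arange(1,n+1),np.arange(n,0,-1)),4).astype(float);s=np.cumsum(w)/w.sum()
    for u in s:
        sr=R.from_euler("ZYX",[e[0]+(yaw1-e[0])*u,e[1]+(pitch1-e[1])*u,e[2]*(1-u)],degrees=True)
        P=lip0+(np.array(lip1)-lip0)*u-sr.apply(l)
        q,Q=tcp_for(P,sr)
        row=np.r_[r.inv().apply(q-p)/.2,(r.inv()*Q).as_rotvec()/np.radians(60)].round(3)+0.
        rows.append(list(row)+[grip]);p=p+r.apply(row[:3]*.2);r=r*R.from_rotvec(row[3:6]*np.radians(60))
    for i in range(0,len(rows),10):print(grp(rows[i:i+10]))
E
python3 - <<'E'
from h import *
st();ss()
planTip((.455,.389,.05),11,42,12)
E
```

```text
t 38.5 p [0.3249 0.264  0.1079] ypr [41.59 -0.38 -0.05] F [-0.4 -0.6 -2.7] M [-0.16  0.18  0.01] op 0.225 q [ 0.4  -0.02  2.1   0.    1.06  1.24]
scoop [0.4037 0.334  0.0773] [ 4.158e+01 -2.000e-02 -5.000e-02]
now lip [0.4598 0.3838 0.0789] [ 4.158e+01 -2.000e-02 -5.000e-02]
0.001 -0.001 -0.001 0 -0.005 0 0; 0.001 -0.001 -0.001 0 -0.01 -0.001 0; 0.003 -0.003 -0.003 0 -0.016 0 0; 0.004 -0.003 -0.003 0 -0.02 -0.001 0; 0.004 -0.003 -0.003 0 -0.02 -0.001 0; 0.004 -0.003 -0.003 0 -0.021 -0.001 0; 0.005 -0.004 -0.004 0 -0.02 0 0; 0.005 -0.003 -0.003 0 -0.021 -0.001 0; 0.006 -0.003 -0.003 0 -0.02 -0.001 0; 0.004 -0.002 -0.003 0 -0.015 -0.001 0
0.003 -0.002 -0.002 0 -0.011 0 0; 0.002 -0.001 0 0 -0.005 0 0
```

Emit:
arm_command(motion="0.001 -0.001 -0.001 0 -0.005 0 0; 0.001 -0.001 -0.001 0 -0.01 0 0; 0.003 -0.003 -0.003 0 -0.016 0 0; 0.004 -0.003 -0.003 0 -0.02 0 0; 0.004 -0.003 -0.003 0 -0.02 0 0; 0.004 -0.003 -0.003 0 -0.02 0 0; 0.005 -0.004 -0.004 0 -0.02 0 0; 0.005 -0.003 -0.003 0 -0.02 0 0; 0.006 -0.003 -0.003 0 -0.02 0 0; 0.004 -0.002 -0.003 0 -0.015 0 0")

```text
time_s: 39.33
eef_pos: [0.3278, 0.2751, 0.1138]
eef_rot: [0.033, 0.931, 0.354, -0.085]
wrist_force: [-0.1, -0.5, -3.4]
opening: 0.221
```

```bash
python3 - <<'E'
from h import *
st();ss()
planTip((.455,.387,.035),24,42,14)
E
```

```text
t 39.33 p [0.3278 0.2751 0.1138] ypr [41.63 10.47 -0.08] F [-0.1 -0.5 -3.4] M [-0.04  0.02 -0.05] op 0.221 q [ 0.46  0.14  1.93 -0.05  1.25  1.32]
scoop [0.4009 0.3402 0.0639] [41.61 10.83 -0.08]
now lip [0.4562 0.3893 0.0513] [41.61 10.83 -0.08]
0.001 0 -0.003 0 -0.005 0 0; 0.002 0.001 -0.006 0 -0.01 0 0; 0.002 0 -0.008 0 -0.015 -0.001 0; 0.004 0.001 -0.011 0 -0.02 0 0; 0.004 0.001 -0.012 0 -0.02 -0.001 0; 0.005 0.001 -0.011 0 -0.02 -0.001 0; 0.004 0.001 -0.011 0 -0.02 0 0; 0.004 0.001 -0.012 0 -0.02 -0.001 0; 0.005 0.001 -0.011 0 -0.02 0 0; 0.005 0.001 -0.012 0 -0.02 -0.001 0
0.005 0.001 -0.011 0 -0.02 0 0; 0.004 0.001 -0.009 0 -0.015 -0.001 0; 0.002 0 -0.006 0 -0.01 0 0; 0.001 0 -0.003 0 -0.005 0 0
```

Emit:
arm_command(motion="0.001 0 -0.003 0 -0.01 0 0; 0.003 0.001 -0.007 0 -0.015 0 0; 0.004 0 -0.009 0 -0.02 0 0; 0.004 0.001 -0.011 0 -0.02 0 0; 0.004 0.001 -0.012 0 -0.02 0 0; 0.005 0.001 -0.011 0 -0.02 0 0; 0.004 0.001 -0.011 0 -0.02 0 0; 0.004 0.001 -0.012 0 -0.02 0 0; 0.005 0.001 -0.011 0 -0.02 0 0; 0.005 0.001 -0.012 0 -0.02 0 0")

```text
time_s: 40.17
eef_pos: [0.3394, 0.2832, 0.1313]
eef_rot: [0.07, 0.917, 0.348, -0.182]
wrist_force: [-0.2, 0.4, -3.3]
opening: 0.22
```

```bash
python3 - <<'E'
from h import *
st();ss()
sp,sr=scoop_now()
s=camera("scene");overlay(s,scoop_lines3(sp,sr),"pics/s22.png",235,90,170,140,4)
planTip((.455,.387,.035),38,42,14)
E
```

```text
t 40.17 p [0.3394 0.2832 0.1313] ypr [41.57 22.54 -0.1 ] F [-0.2  0.4 -3.3] M [ 0.15 -0.13 -0.06] op 0.22 q [ 0.49  0.3   1.73 -0.09  1.49  1.36]
scoop [0.4032 0.3398 0.062 ] [41.56 22.9  -0.1 ]
now lip [0.4561 0.3863 0.0344] [41.55 22.91 -0.11]
0.001 0 -0.005 0 -0.006 0 0; 0.002 0 -0.011 0 -0.011 -0.001 0; 0.002 0 -0.017 0 -0.017 0 0; 0.004 0 -0.021 0 -0.023 -0.001 0; 0.003 0 -0.022 0 -0.023 0 0; 0.004 0 -0.022 -0.001 -0.023 -0.001 0; 0.004 0 -0.022 0 -0.023 -0.001 0; 0.003 0 -0.021 0 -0.023 0 0; 0.004 0 -0.022 0 -0.022 -0.001 0; 0.003 0 -0.022 0 -0.023 0 0
0.004 0 -0.021 -0.001 -0.023 -0.001 0; 0.003 0 -0.017 0 -0.017 0 0; 0.001 0 -0.01 0 -0.012 -0.001 0; 0.001 0 -0.006 0 -0.005 0 0
```

View pics/s22.png

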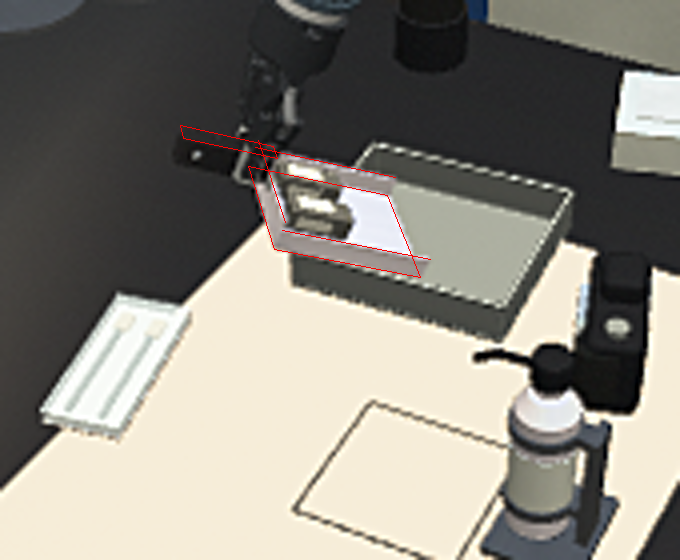

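Emit:
arm_command(motion="0 0 0 0 0 0 0; 0 0 0 0 0 0 0; 0 0 0 0 0 0 0; 0 0 0 0 0 0 0")

```text
time_s: 40.55
eef_pos: [0.3403, 0.2836, 0.1309]
eef_rot: [0.07, 0.917, 0.348, -0.182]
wrist_force: [-0.4, 0.0, -3.1]
opening: 0.218
```

```bash
python3 - <<'E'
from h import *
st();ss()
s=camera("scene");crop(s,"pics/s23.png",235,90,170,140,4)
E
```

```text
t 40.55 p [0.3403 0.2836 0.1309] ypr [41.56 22.54 -0.1 ] F [-0.4  0.  -3.1] M [ 0.13 -0.11  0.05] op 0.218 q [ 0.49  0.3   1.73 -0.09  1.49  1.36]
scoop [0.4041 0.3402 0.0617] [41.54 22.9  -0.11]
```

View pics/s23.png

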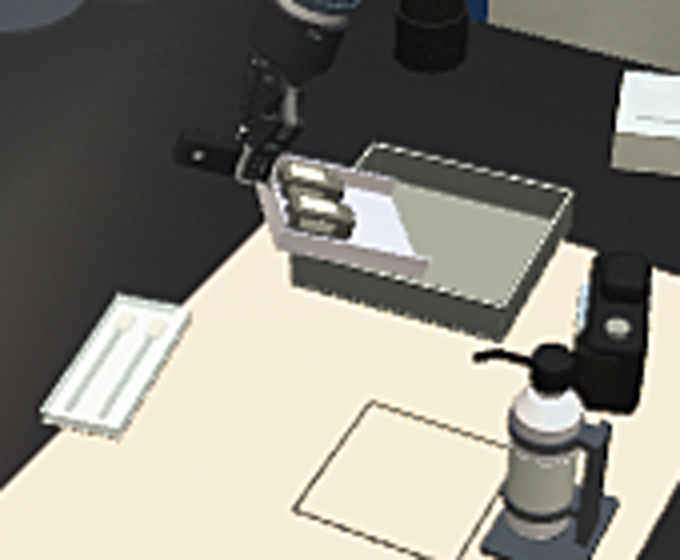

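Emit:
arm_command(motion="0.001 0 -0.005 0 -0.006 0 0; 0.002 0 -0.011 0 -0.011 0 0; 0.002 0 -0.017 0 -0.017 0 0; 0.004 0 -0.021 0 -0.023 0 0; 0.003 0 -0.022 0 -0.023 0 0; 0 0 0 0 0 0 0; 0 0 0 0 0 0 0; 0 0 0 0 0 0 0")

```text
time_s: 41.27
eef_pos: [0.3473, 0.2899, 0.1455]
eef_rot: [0.086, 0.908, 0.344, -0.223]
wrist_force: [-0.5, 0.3, -3.3]
opening: 0.227
```

```bash
python3 - <<'E'
from h import *
st();ss()
sp,sr=scoop_now()
s=camera("scene");overlay(s,scoop_lines3(sp,sr),"pics/s24.png",235,90,170,140,4)
planTip((.455,.387,.035),42,42,14)
E
```

```text
t 41.27 p [0.3473 0.2899 0.1455] ypr [41.52 27.69 -0.13] F [-0.5  0.3 -3.3] M [ 0.11 -0.2   0.05] op 0.227 q [ 0.51  0.37  1.64 -0.1   1.61  1.37]
scoop [0.4063 0.342  0.0689] [41.51 28.05 -0.14]
now lip [0.4562 0.3863 0.0349] [41.51 28.06 -0.13]
0.001 0 -0.005 0 -0.005 0 0; 0.001 0 -0.01 0 -0.011 -0.001 0; 0.003 0 -0.015 0 -0.016 0 0; 0.003 0 -0.02 0 -0.021 -0.001 0; 0.004 0 -0.02 -0.001 -0.021 0 0; 0.003 0 -0.019 0 -0.021 -0.001 0; 0.004 0 -0.02 0 -0.021 -0.001 0; 0.003 0 -0.02 0 -0.021 0 0; 0.003 0 -0.02 0 -0.021 -0.001 0; 0.004 0 -0.02 -0.001 -0.022 0 0
0.003 0 -0.02 0 -0.021 -0.001 0; 0.003 0 -0.014 0 -0.015 -0.001 0; 0.001 0 -0.01 0 -0.011 0 0; 0.001 0 -0.005 0 -0.005 0 0
```

View pics/s24.png

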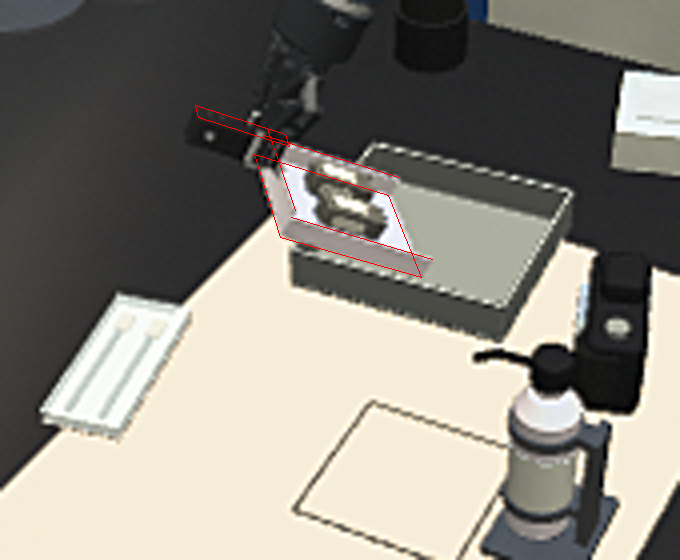

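Emit:
arm_command(motion="0 0 0 0 0 0 0; 0 0 0 0 0 0 0; 0 0 0 0 0 0 0; 0 0 0 0 0 0 0; 0 0 0 0 0 0 0; 0 0 0 0 0 0 0")

```text
time_s: 41.82
eef_pos: [0.3463, 0.2892, 0.1456]
eef_rot: [0.086, 0.908, 0.344, -0.224]
wrist_force: [0.2, -0.6, -2.1]
opening: 0.223
```

```bash
python3 - <<'E'
from h import *
st()
s=camera("scene");crop(s,"pics/s25.png",235,90,170,140,4)
planTip((.455,.387,.04),45,42,14)
E
```

```text
t 41.82 p [0.3463 0.2892 0.1456] ypr [41.52 27.71 -0.12] F [ 0.2 -0.6 -2.1] M [ 0.15 -0.15 -0.02] op 0.223 q [ 0.51  0.37  1.64 -0.1   1.61  1.37]
now lip [0.4553 0.3857 0.035 ] [41.51 28.07 -0.13]
0.001 0 -0.007 0 -0.006 0 0; 0.002 0 -0.013 0 -0.013 -0.001 0; 0.002 0 -0.019 0 -0.019 0 0; 0.004 0 -0.027 0 -0.026 -0.001 0; 0.003 0 -0.026 -0.001 -0.026 0 0; 0.004 0 -0.026 0 -0.025 -0.001 0; 0.003 0 -0.026 0 -0.026 -0.001 0; 0.003 0 -0.027 0 -0.026 0 0; 0.003 0 -0.026 -0.001 -0.025 -0.001 0; 0.004 0 -0.026 0 -0.026 -0.001 0
0.003 0 -0.026 0 -0.026 0 0; 0.002 0 -0.019 0 -0.019 -0.001 0; 0.001 0 -0.014 -0.001 -0.013 0 0; 0.001 0 -0.006 0 -0.006 0 0
```

View pics/s25.png

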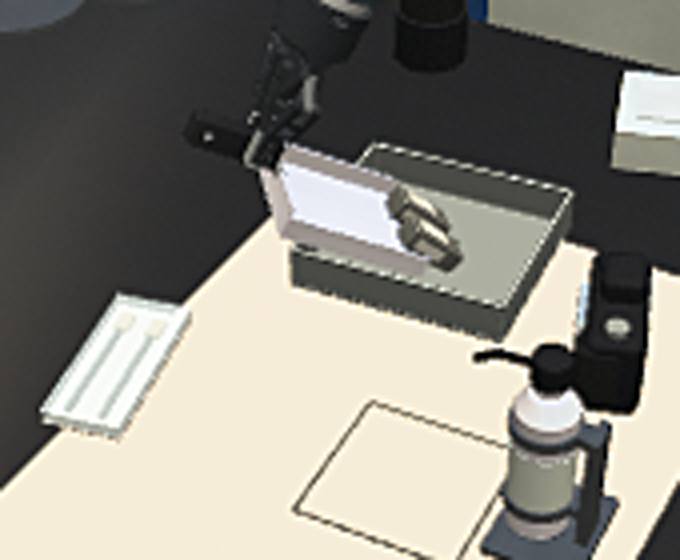

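Emit:
arm_command(motion="0.001 0 -0.007 0 -0.006 0 0; 0.002 0 -0.013 0 -0.013 0 0; 0.002 0 -0.019 0 -0.019 0 0; 0.004 0 -0.027 0 -0.026 0 0; 0.003 0 -0.026 0 -0.026 0 0; 0.004 0 -0.026 0 -0.025 0 0; 0.003 0 -0.026 0 -0.026 0 0; 0.003 0 -0.027 0 -0.026 0 0; 0.003 0 -0.026 0 -0.025 0 0; 0.004 0 -0.026 0 -0.026 0 0")

```text
time_s: 42.7
eef_pos: [0.3702, 0.3105, 0.1825]
eef_rot: [0.127, 0.874, 0.331, -0.331]
wrist_force: [0.3, 0.2, -2.3]
opening: 0.225
```

Emit:
arm_command(motion="0.003 0 -0.026 0 -0.026 0 0; 0.002 0 -0.02 0 -0.02 0 0; 0.001 0 -0.014 0 -0.013 0 0; 0 0 0 0 0 0 0; 0 0 0 0 0 0 0")

```text
time_s: 43.12
eef_pos: [0.3793, 0.3185, 0.1903]
eef_rot: [0.138, 0.863, 0.327, -0.36]
wrist_force: [0.2, -0.4, -1.8]
opening: 0.222
```

```bash
python3 - <<'E'
from h import *
st();ss()
s=camera("scene");crop(s,"pics/s26.png",235,90,170,140,4)
planTip((.44,.375,.09),45,42,8)
E
```

```text
t 43.12 p [0.3793 0.3185 0.1903] ypr [41.4  45.38 -0.22] F [ 0.2 -0.4 -1.8] M [ 0.32 -0.34 -0.01] op 0.222 q [ 0.54  0.63  1.29 -0.14  2.01  1.38]
scoop [0.4181 0.3526 0.0934] [41.38 45.74 -0.23]
now lip [0.4581 0.3879 0.0408] [41.39 45.74 -0.22]
-0.013 0 -0.004 0 0.001 0 0; -0.025 -0.001 -0.008 -0.001 0.001 -0.001 0; -0.038 -0.001 -0.013 0 0.002 -0.001 0; -0.051 -0.001 -0.017 -0.001 0.002 -0.002 0; -0.051 -0.001 -0.017 0 0.003 -0.001 0; -0.038 -0.001 -0.012 -0.001 0.001 -0.001 0; -0.026 0 -0.009 0 0.002 -0.001 0; -0.012 -0.001 -0.004 -0.001 0 0 0
```

View pics/s26.png

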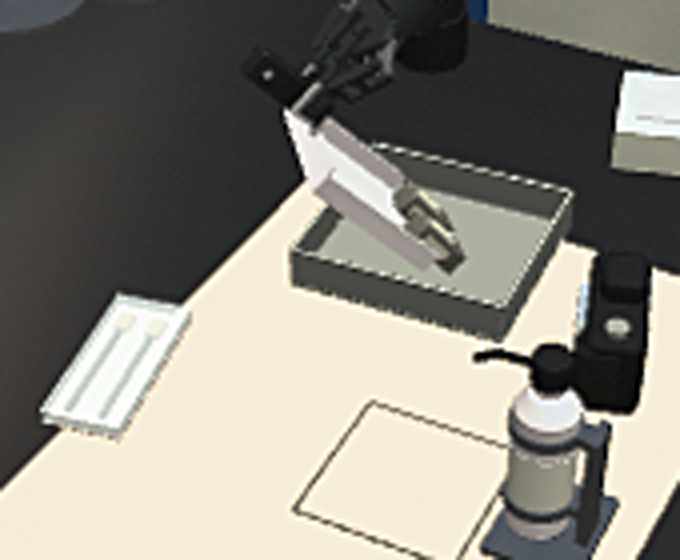

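Emit:
arm_command(motion="-0.013 0 -0.004 0 0 0 0; -0.025 0 -0.008 0 0 0 0; -0.038 0 -0.013 0 0 0 0; -0.05 0 -0.017 0 0 0 0; -0.05 0 -0.017 0 0 0 0; -0.04 0 -0.012 0 0 0 0; -0.026 0 -0.009 0 0 0 0; -0.012 0 -0.004 0 0 0 0; 0 0 0 0 0 0 0")

```text
time_s: 43.92
eef_pos: [0.3589, 0.3006, 0.2461]
eef_rot: [0.138, 0.864, 0.327, -0.358]
wrist_force: [-1.2, 0.1, -2.0]
opening: 0.217
```

```bash
python3 - <<'E'
from h import *
st();ss()
s=camera("scene");crop(s,"pics/s27.png",235,90,170,140,4)
t=camera("top");crop(t,"pics/t27.png",110,190,130,130,4)
planTip((.42,.355,.13),30,42,8)
E
```

```text
t 43.92 p [0.3589 0.3006 0.2461] ypr [41.34 45.1  -0.28] F [-1.2  0.1 -2. ] M [ 0.37 -0.4   0.02] op 0.217 q [ 0.54  0.51  1.34 -0.15  2.06  1.37]
scoop [0.3981 0.335  0.1495] [41.33 45.46 -0.3 ]
now lip [0.4383 0.3705 0.0962] [41.34 45.51 -0.28]
-0.012 0 0.011 0 0.013 0 0; -0.024 0.001 0.02 0 0.026 -0.001 0; -0.036 0 0.031 -0.001 0.039 -0.001 0; -0.047 0.001 0.038 0 0.051 -0.002 0; -0.047 0.001 0.037 -0.001 0.052 -0.001 0; -0.034 0.001 0.026 0 0.039 -0.002 0; -0.023 0 0.017 0 0.026 -0.001 0; -0.011 0 0.008 0 0.012 0 0
```

View pics/s27.png

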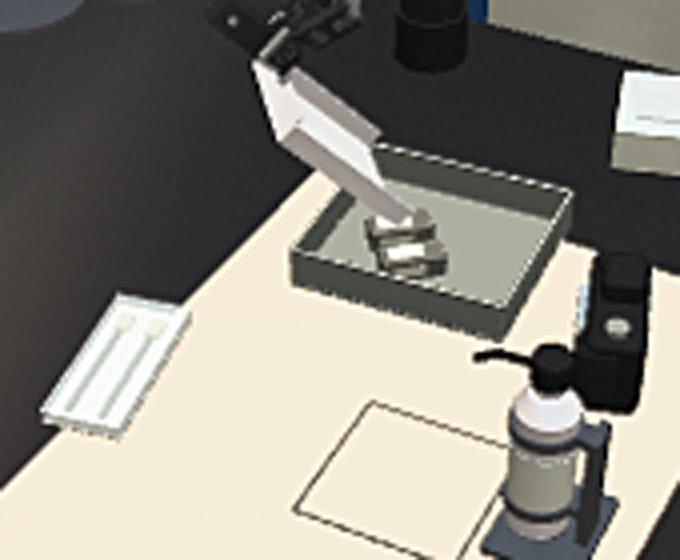

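View pics/t27.png

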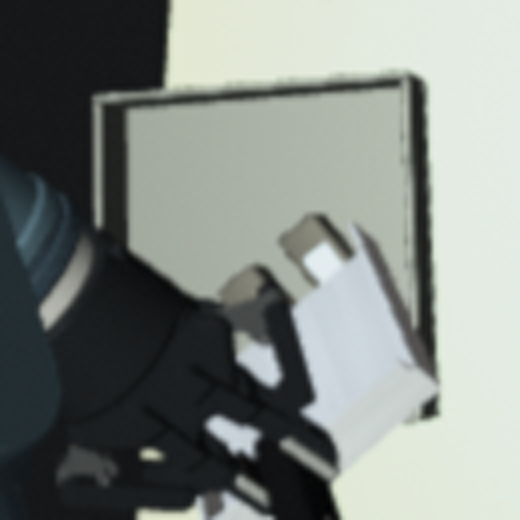

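Emit:
arm_command(motion="-0.012 0 0.005 0 0.013 0 0; -0.024 0 0.015 0 0.026 0 0; -0.036 0 0.028 0 0.039 0 0; -0.047 0 0.035 0 0.05 0 0; -0.047 0 0.035 0 0.05 0 0; -0.034 0 0.026 0 0.039 0 0; -0.023 0 0.017 0 0.026 0 0; -0.011 0 0.008 0 0.012 0 0")

```text
time_s: 44.68
eef_pos: [0.313, 0.2604, 0.2427]
eef_rot: [0.091, 0.904, 0.343, -0.237]
wrist_force: [0.4, -0.2, -1.4]
opening: 0.225
```

```bash
python3 - <<'E'
from h import *
st();ss()
planTip((.42,.355,.13),0,42,12)
E
```

```text
t 44.68 p [0.313  0.2604 0.2427] ypr [41.5  29.45 -0.1 ] F [ 0.4 -0.2 -1.4] M [ 0.18 -0.27 -0.  ] op 0.225 q [ 0.49  0.18  1.67 -0.12  1.79  1.34]
scoop [0.3701 0.311  0.1638] [41.49 29.81 -0.11]
now lip [0.4194 0.3546 0.1278] [41.49 29.81 -0.11]
-0.002 0 0.013 0 0.014 0 0; -0.004 0.001 0.025 0 0.027 -0.001 0; -0.006 0 0.038 0 0.042 0 0; -0.008 0.001 0.051 -0.001 0.055 -0.001 0; -0.007 0.001 0.052 0 0.055 -0.001 0; -0.007 0.001 0.051 0 0.055 -0.001 0; -0.007 0 0.051 0 0.056 0 0; -0.007 0.001 0.051 0 0.055 -0.001 0; -0.007 0.001 0.051 0 0.055 -0.001 0; -0.006 0.001 0.038 0 0.041 -0.001 0
-0.004 0 0.025 0.001 0.028 0 0; -0.002 0.001 0.013 0 0.014 -0.001 0
```

Emit:
arm_command(motion="-0.002 0 0.013 0 0.014 0 0; -0.004 0.001 0.025 0 0.027 0 0; -0.006 0 0.038 0 0.042 0 0; -0.008 0.001 0.051 0 0.055 0 0; -0.007 0.001 0.052 0 0.055 0 0; -0.007 0.001 0.051 0 0.055 0 0; -0.007 0 0.051 0 0.056 0 0; -0.007 0.001 0.051 0 0.055 0 0; -0.007 0.001 0.051 0 0.055 0 0; -0.006 0.001 0.038 0 0.04 0 0")

```text
time_s: 45.52
eef_pos: [0.2875, 0.2355, 0.1613]
eef_rot: [0.004, 0.935, 0.355, -0.009]
wrist_force: [-0.7, 0.6, -1.3]
opening: 0.222
```

Emit:
arm_command(motion="-0.004 0 0.025 0 0.025 0 0; 0 0 0 0 0 0 0; 0 0 0 0 0 0 0")

```text
time_s: 45.77
eef_pos: [0.2837, 0.2333, 0.1536]
eef_rot: [-0.001, 0.935, 0.354, 0.001]
wrist_force: [-0.2, 0.0, -1.7]
opening: 0.218
```

```bash
python3 - <<'E'
from h import *
st();ss()
sp,sr=scoop_now()
s=camera("scene");overlay(s,scoop_lines3(sp,sr),"pics/s28.png",205,70,200,150,4)
E
```

```text
t 45.77 p [0.2837 0.2333 0.1536] ypr [ 4.15e+01 -1.70e-01  1.00e-02] F [-0.2  0.  -1.7] M [-0.12  0.11  0.01] op 0.218 q [ 0.36 -0.23  2.18  0.    1.19  1.21]
scoop [0.3626 0.3031 0.1226] [4.149e+01 1.900e-01 1.000e-02]
```

View pics/s28.png

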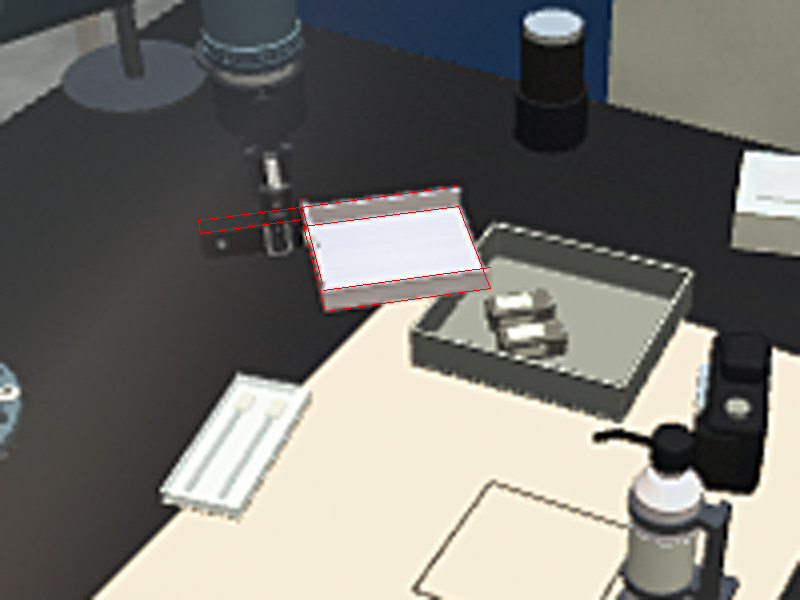

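```bash
python3 - <<'E'
from h import *
planS((.530,-.327,.09),R.from_euler("Z",-20.8,degrees=True),vmax=.024,acc=.005,curve=(.05,0,0.01))
E
```

```text
-0.005 0.021 0 0 0 0.007 0; -0.01 0.041 -0.001 0 0 0.014 0; -0.014 0.062 0 0 0 0.022 0; -0.017 0.081 -0.001 0 0 0.029 0; -0.02 0.102 0 0 0 0.035 0; -0.017 0.101 0.001 -0.001 0 0.036 0; -0.014 0.1 0 0 0.001 0.036 0; -0.012 0.099 0.002 0 0 0.036 0; -0.01 0.099 0.002 0 0 0.036 0; -0.007 0.097 0.002 0 0 0.035 0
-0.006 0.097 0.003 -0.001 0 0.036 0; -0.003 0.097 0.003 0 0 0.036 0; 0 0.095 0.004 0 0 0.036 0; 0.001 0.095 0.004 0 0 0.036 0; 0.003 0.094 0.005 0 0 0.035 0; 0.005 0.093 0.005 0 0.001 0.036 0; 0.007 0.092 0.006 0 0 0.036 0; 0.009 0.092 0.006 -0.001 0 0.036 0; 0.011 0.091 0.007 0 0 0.036 0; 0.012 0.091 0.007 0 0 0.036 0
0.015 0.089 0.008 0 0 0.035 0; 0.016 0.089 0.008 0 0 0.036 0; 0.017 0.089 0.009 -0.001 0 0.036 0; 0.019 0.088 0.009 0 0.001 0.036 0; 0.021 0.087 0.01 0 0 0.036 0; 0.023 0.087 0.01 0 0 0.035 0; 0.024 0.086 0.01 0 0 0.036 0; 0.026 0.086 0.011 0 0 0.036 0; 0.028 0.086 0.012 -0.001 0 0.036 0; 0.023 0.067 0.01 0 0 0.028 0
0.019 0.051 0.007 0 0 0.022 0; 0.012 0.034 0.005 0 0 0.014 0; 0.007 0.017 0.003 0 0 0.007 0
```

Emit:
arm_command(motion="-0.005 0.021 0 0 0 0.007 0; -0.01 0.04 -0.001 0 0 0.014 0; -0.014 0.06 0 0 0 0.022 0; -0.017 0.08 0 0 0 0.029 0; -0.02 0.1 0 0 0 0.035 0; -0.017 0.1 0 0 0 0.036 0; -0.014 0.1 0 0 0 0.036 0; -0.012 0.1 0.002 0 0 0.036 0; -0.01 0.1 0.002 0 0 0.036 0; -0.007 0.097 0.002 0 0 0.035 0")

```text
time_s: 46.65
eef_pos: [0.3599, 0.0793, 0.1566]
eef_rot: [0.001, 0.979, 0.205, 0.001]
wrist_force: [-0.0, 0.2, -1.8]
opening: 0.225
```

Emit:
arm_command(motion="-0.006 0.097 0.003 0 0 0.036 0; -0.003 0.097 0.003 0 0 0.036 0; 0 0.095 0.004 0 0 0.036 0; 0.001 0.095 0.004 0 0 0.036 0; 0.003 0.094 0.005 0 0 0.035 0; 0.005 0.093 0.005 0 0 0.036 0; 0.007 0.092 0.006 0 0 0.036 0; 0.009 0.092 0.006 0 0 0.036 0; 0.011 0.091 0.007 0 0 0.036 0; 0.012 0.091 0.007 0 0 0.036 0")

```text
time_s: 47.48
eef_pos: [0.4185, -0.1209, 0.1511]
eef_rot: [0.003, 1.0, 0.004, 0.003]
wrist_force: [0.9, 0.6, -1.8]
opening: 0.222
```

```bash
python3 - <<'E'
from h import *
st();ss()
planS((.530,-.327,.07),R.from_euler("Z",-20.8,degrees=True),vmax=.024,acc=.005)
E
```

```text
t 47.48 p [ 0.4185 -0.1209  0.1511] ypr [ 0.43 -0.3  -0.3 ] F [ 0.9  0.6 -1.8] M [ 0.01  0.11 -0.03] op 0.222 q [-0.55 -0.05  2.03 -0.    1.16  1.01]
scoop [ 0.5239 -0.1202  0.1204] [ 0.42  0.06 -0.3 ]
0 0.017 0.005 0 0 0.007 0; 0.002 0.033 0.01 0 0 0.014 0; 0.002 0.051 0.016 0 0 0.021 0; 0.006 0.066 0.02 0.001 0 0.029 0; 0.01 0.084 0.026 0 0 0.035 0; 0.014 0.083 0.026 0 0 0.035 0; 0.018 0.082 0.025 0 0 0.036 0; 0.021 0.082 0.026 0.001 0 0.035 0; 0.025 0.081 0.026 0 0 0.036 0; 0.029 0.08 0.025 0 0 0.035 0
0.026 0.063 0.021 0.001 0 0.028 0; 0.021 0.047 0.015 0 0 0.021 0; 0.015 0.03 0.01 0 0 0.015 0; 0.008 0.016 0.005 0 0 0.007 0
```

Emit:
arm_command(motion="0.002 0.085 0.02 0 0 0.035 0; 0.006 0.085 0.025 0 0 0.035 0; 0.01 0.085 0.025 0 0 0.035 0; 0.015 0.085 0.025 0 0 0.035 0; 0.02 0.083 0.025 0 0 0.035 0; 0.025 0.08 0.025 0 0 0.035 0; 0.026 0.065 0.02 0 0 0.03 0; 0.024 0.05 0.015 0 0 0.024 0; 0.018 0.035 0.01 0 0 0.018 0; 0.012 0.02 0.006 0 0 0.01 0")

```text
time_s: 48.32
eef_pos: [0.4334, -0.2813, 0.1128]
eef_rot: [0.004, 0.987, -0.163, 0.003]
wrist_force: [0.3, 0.1, -1.8]
opening: 0.224
```

Emit:
arm_command(motion="0.005 0.01 0 0 0 0.005 0; 0 0 0 0 0 0 0; 0 0 0 0 0 0 0")

```text
time_s: 48.57
eef_pos: [0.4338, -0.2844, 0.1126]
eef_rot: [0.004, 0.986, -0.167, 0.002]
wrist_force: [-0.3, 1.0, -2.4]
opening: 0.224
```

```bash
python3 - <<'E'
from h import *
st();ss()
planS((.5375,-.330,.04),R.from_euler("Z",-20.8,degrees=True),vmax=.024,acc=.005)
sp,sr=scoop_now()
s=camera("scene");overlay(s,scoop_lines3(sp,sr),"pics/s29.png",180,200,140,150,4)
t=camera("top");overlay(t,scoop_lines3(sp,sr),"pics/t29.png",400,170,120,140,4)
E
```

```text
t 48.57 p [ 0.4338 -0.2844  0.1126] ypr [-19.17  -0.34  -0.37] F [-0.3  1.  -2.4] M [0.05 0.19 0.04] op 0.224 q [-0.81  0.19  1.85 -0.    1.09  1.1 ]
scoop [ 0.5333 -0.3191  0.082 ] [-19.18   0.02  -0.37]
0.003 0.002 0.018 0.001 0 0.002 0; 0.006 0.005 0.035 0.001 0 0.005 0; 0.009 0.008 0.052 0.001 0 0.007 0; 0.009 0.007 0.053 0.002 0 0.006 0; 0.007 0.005 0.035 0.001 0 0.005 0; 0.003 0.003 0.017 0 0 0.002 0
```

View pics/s29.png

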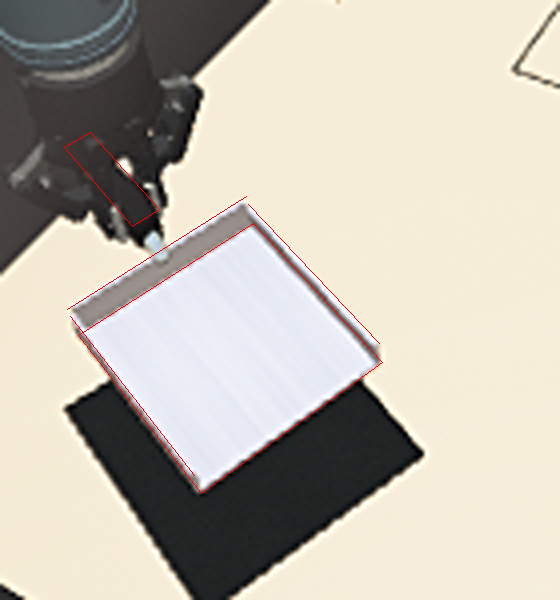

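View pics/t29.png

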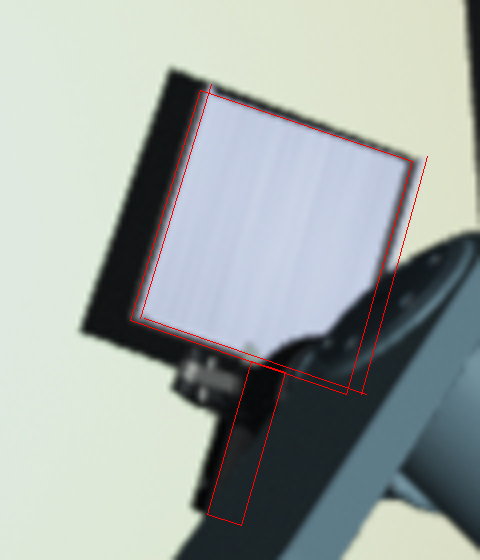

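Emit:
arm_command(motion="0.003 0.004 0.018 0.001 0 0.004 0; 0.006 0.008 0.035 0.001 0 0.006 0; 0.009 0.01 0.05 0.002 0 0.008 0; 0.008 0.008 0.05 0.002 0 0.007 0; 0.005 0.005 0.035 0.001 0 0.005 0; 0.003 0.003 0.017 0 0 0.002 0; 0 0 0 0 0 0 0; 0 0 0 0 0 0 0")

```text
time_s: 49.33
eef_pos: [0.4379, -0.2924, 0.0664]
eef_rot: [-0.001, 0.983, -0.183, 0.002]
wrist_force: [0.3, 0.6, -1.7]
opening: 0.221
```

```bash
python3 - <<'E'
from h import *
st();ss()
planS((.538,-.330,.012),R.from_euler("Z",-20.8,degrees=True),vmax=.024,acc=.005)
E
```

```text
t 49.33 p [ 0.4379 -0.2924  0.0664] ypr [-21.13  -0.26   0.16] F [ 0.3  0.6 -1.7] M [0.05 0.07 0.03] op 0.221 q [-0.82  0.29  1.85  0.01  1.    1.12]
scoop [ 0.5363 -0.3303  0.0357] [-21.14   0.1    0.16]
0.001 0 0.01 0 0 0 0; 0.001 0 0.02 -0.001 0 -0.001 0; 0.001 -0.001 0.03 0 0.001 -0.002 0; 0.002 0 0.029 -0.001 0 -0.001 0; 0.001 0 0.02 0 0.001 -0.001 0; 0.001 0 0.01 -0.001 0 -0.001 0
```

Emit:
arm_command(motion="0.001 0 0.01 0 0 -0.001 0; 0.001 0 0.02 -0.001 0 -0.001 0; 0.001 0 0.03 -0.001 0 -0.002 0; 0.001 0 0.029 -0.001 0 -0.001 0; 0 0 0.02 0 0 -0.001 0; 0 0 0.01 0 0 0 0; 0 0 0 0 0 0 0; 0 0 0 0 0 0 0")

```text
time_s: 50.0
eef_pos: [0.4393, -0.2929, 0.0406]
eef_rot: [0.001, 0.984, -0.18, 0.003]
wrist_force: [-0.3, 0.7, -1.8]
opening: 0.217
```

```bash
python3 - <<'E'
from h import *
st();ss()
planS((.538,-.330,.003),R.from_euler("Z",-20.8,degrees=True),vmax=.024,acc=.005)
sp,sr=scoop_now()
s=camera("scene");overlay(s,scoop_lines(.5383,-.3305,-20.8),"pics/s30.png",180,230,120,130,5)
t=camera("top");overlay(t,scoop_lines(.5383,-.3305,-20.8),"pics/t30.png",400,170,120,120,5)
E
```

```text
t 50.0 p [ 0.4393 -0.2929  0.0406] ypr [-20.7   -0.31  -0.06] F [-0.3  0.7 -1.8] M [0.04 0.15 0.01] op 0.217 q [-0.81  0.33  1.86  0.    0.95  1.12]
scoop [ 0.5379 -0.3302  0.0099] [-20.71   0.05  -0.06]
0 0 0.006 0 0 0 0; 0 -0.001 0.012 0.001 0 0.001 0; 0 0 0.011 0 0.001 0 0; 0 -0.001 0.006 0 0 0 0
```

View pics/s30.png

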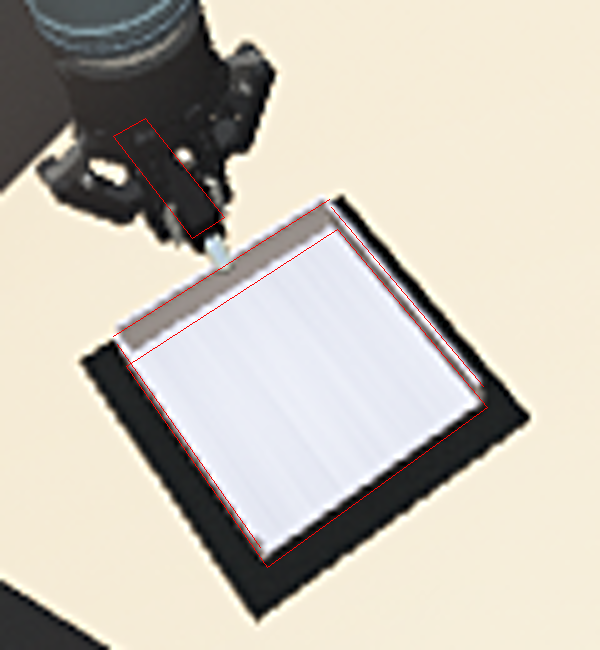

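Aligned, about 7 mm above. Lower the rest gently.

Emit:
arm_command(motion="0 0 0.01 0 0 0 0; 0 0 0.015 0 0 0 0; 0 0 0.012 0 0 0 0; 0 0 0.005 0 0 0 0; 0 0 0 0 0 0 0")

```text
time_s: 50.52
eef_pos: [0.4402, -0.2939, 0.0336]
eef_rot: [0.002, 0.984, -0.18, 0.004]
wrist_force: [-0.2, 0.4, -1.5]
opening: 0.224
```

```bash
python3 - <<'E'
from h import *
st();ss()
E
```

```text
t 50.52 p [ 0.4402 -0.2939  0.0336] ypr [-20.7   -0.44  -0.13] F [-0.2  0.4 -1.5] M [ 0.08  0.07 -0.02] op 0.224 q [-0.81  0.35  1.86  0.    0.93  1.12]
scoop [ 0.5389 -0.3312  0.0032] [-20.71  -0.08  -0.13]
```

Emit:
arm_command(motion="-0.004 0 0.01 0 -0.003 0 0; 0 0 0 0 0 0 0; 0 0 0 0 0 0 0.5; 0 0 0 0 0 0 0.7; 0 0 0 0 0 0 1; 0 0 0 0 0 0 1; 0 0 0 0 0 0 1; 0 0 0 0 0 0 1; 0 0 0 0 0 0 1; 0 0 0 0 0 0 1")

```text
time_s: 51.35
eef_pos: [0.4413, -0.2953, 0.0343]
eef_rot: [0.003, 0.984, -0.18, 0.004]
wrist_force: [0.3, 0.8, 0.5]
opening: 1.002
```

Emit:
arm_command(motion="0 0 -0.08 0 0 0 1; 0 0 -0.12 0 0 0 1; 0 0 -0.15 0 0 0 1; 0 0 -0.15 0 0 0 1; 0 0 -0.15 0 0 0 1; -0.15 0 -0.1 0 0 0 1; -0.15 0 0 0 0 0 1; -0.1 0 0 0 0 0 1; 0 0 0 0 0 0 1; 0 0 0 0 0 0 1")

```text
time_s: 52.18
eef_pos: [0.3623, -0.2646, 0.1903]
eef_rot: [0.003, 0.984, -0.179, 0.003]
wrist_force: [-0.2, -0.2, 0.2]
opening: 0.999
```

```bash
python3 - <<'E'
from h import *
st()
s=camera("scene");cv2.imwrite("pics/s31.png",s["img"][:,:,::-1]);overlay(s,scoop_lines(.5383,-.3305,-20.8),"pics/s31b.png",180,230,120,130,4)
t=camera("top");cv2.imwrite("pics/t31.png",t["img"][:,:,::-1])
E
```

```text
t 52.18 p [ 0.3623 -0.2646  0.1903] ypr [-20.68  -0.41  -0.24] F [-0.2 -0.2  0.2] M [ 0.    0.06 -0.01] op 0.999 q [-0.9  -0.07  1.96  0.    1.25  1.04]
```

View pics/s31b.png

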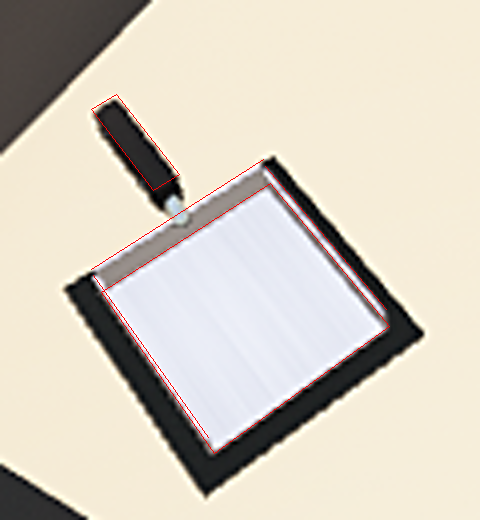

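View pics/s31.png

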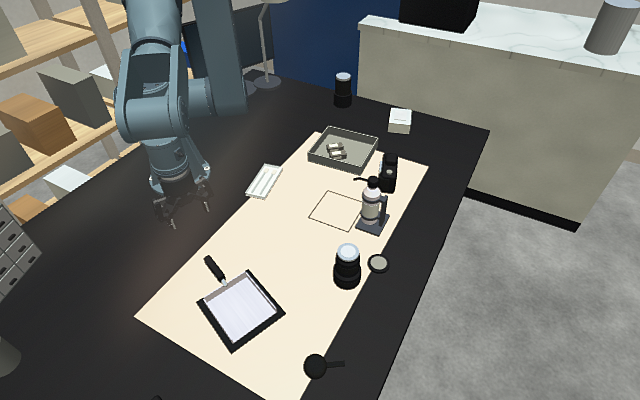

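View pics/t31.png

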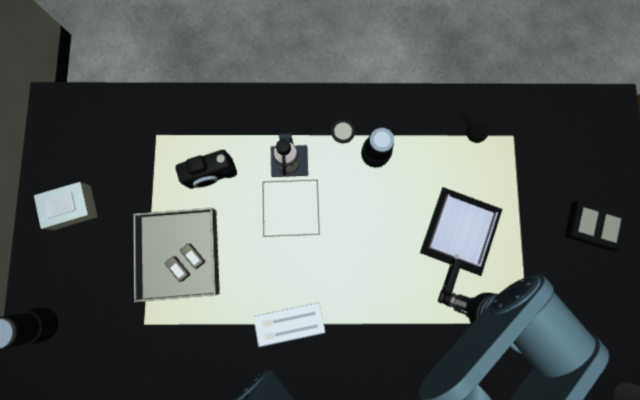

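```bash
python3 -c "
from bench import *
print(hand_in())"
```

```text
the job is handed in; nothing more can be done
None
```

The job is handed in, finished at about 52 s of the 210 s allowed. Two packs were on the mat; I loaded both into the scoop on its rest and carried it level to the outlined square. There I set it down, pressed the nozzle cap to its stop and let it spring back. I then carried the loaded scoop to the tray, tipped both packs out low over it, and put the empty scoop back on its rest the way round it was.

**Last checks:** the final pictures from both cameras show:
- both packs lying flat in the tray and none left on the mat;
- the scoop within about 1–2 mm of where it started;
- the lens and camera where they stood;
- the open gripper about 0.19 m up and touching nothing.

**What went less cleanly:**
- **Set-down at the square:** I pressed the handle about 7 mm too low and the scoop slipped nose-up by about 7° in the grip. I levelled it again before letting go, and the packs stayed in.
- **Nozzle press:** the cap needed extra push, and with the fingertips on it the wrist force reached about 49 N down and 28 N sideways. That is under the 120 N wrist limit. The 40 N limit is stated for the arm and gripper body, so I took it not to cover the fingertips, but I could not confirm that.
- **Tipping:** partway through tipping, the pictures suggested the scoop was tilted a few degrees less than the arm's pose implied. It still emptied fully.

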